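Sort the washed spice tins into their rack

TASK

First clear the wooden spatula off the spice rack and lay it flat along the middle of the blue rest. Then pick the spice tins out of the red colander one at a time and set each down in the rack pocket whose dots have the colour of its lid, in the order of the dots (one-dot pocket first; skip the pockets whose tin is missing today), leaving the other things in the colander. Last of all push the harissa dish along the counter, without lifting or tipping it, until the whole dish is on the round mat, and let go of everything.

Things in the scene. Friction and masses are not known exactly. Their poses are not given: they have to be found in the camera images.
- colander: shallow rectangular red plastic colander with straight walls, 288 x 288 mm, 55 high, walls 5 thick, floor 8 above the counter; fixed. Origin under its centre, x and y along its sides.
- rack: wooden spice rack, 226 (its x) x 154 (its y) x 20 mm high, fixed; six open square pockets, 62 mm wide, 15 deep, walls 10 thick, three along x and two across y, pitch 72 mm. The number of a pocket is the number of coloured dots on its floor. Origin under its centre.
- spatula: flat wooden spatula 250 mm long along its x: handle 20 wide and 12 thick from x = -130 to +40, blade 56 wide and 6 thick from x = 40 to 125, undersides level. Origin on its underside close to its balance point. Lies across the top of the rack (20 mm above the counter) at the start.
- rest: long blue ceramic spatula rest, a flat slab 260 (its x) x 90 (its y) x 8 mm high, fixed to the right of the rack. Origin under its centre.
- dish: white ceramic harissa dish, empty, round and open: 76 mm across at the foot, 96 at the rim, 40 high, wall 5, inner floor 6 above the counter, about 250 g. Origin under its centre. It may be pushed from outside or with closed fingers against the inside of its wall.
- mat: round cork mat with a blue ring, 136 mm across and too thin to matter (about 1 mm), fixed flat on the counter nearer the robot than the dish. Origin at its centre.
- tin_red: square steel spice tin with a round red lid, 40 x 40 mm and 44 high with the lid (edges rounded), about 60 g, standing in the colander at the start (absent in some starts). Origin at its CENTRE (22 mm above its underside), x and y square to its sides. Belongs in pocket 1.
- tin_yellow: square steel spice tin with a round yellow lid, 40 x 40 mm and 44 high with the lid (edges rounded), about 60 g, standing in the colander at the start (absent in some starts). Origin at its CENTRE (22 mm above its underside), x and y square to its sides. Belongs in pocket 2.
- tin_green: square steel spice tin with a round green lid, 40 x 40 mm and 44 high with the lid (edges rounded), about 60 g, standing in the colander at the start (absent in some starts). Origin at its CENTRE (22 mm above its underside), x and y square to its sides. Belongs in pocket 3.
- tin_blue: square steel spice tin with a round blue lid, 40 x 40 mm and 44 high with the lid (edges rounded), about 60 g, standing in the colander at the start (absent in some starts). Origin at its CENTRE (22 mm above its underside), x and y square to its sides. Belongs in pocket 4.
- tin_black: square steel spice tin with a round black lid, 40 x 40 mm and 44 high with the lid (edges rounded), about 60 g, standing in the colander at the start (absent in some starts). Origin at its CENTRE (22 mm above its underside), x and y square to its sides. Belongs in pocket 5.
- tin_white: square steel spice tin with a round white lid, 40 x 40 mm and 44 high with the lid (edges rounded), about 60 g, standing in the colander at the start (absent in some starts). Origin at its CENTRE (22 mm above its underside), x and y square to its sides. Belongs in pocket 6.
- egg_cup: small wooden egg cup, 42 mm across, 46 high, in the colander. Origin under its centre.
- tea_glass: small green tea glass, 42 mm across, 50 high, in the colander. Origin under its centre.
- mould: small copper mould like a cup, 46 mm across, 34 high, in the colander. Origin under its centre.
- pocket1 (a point): centre of the floor (5 mm above the counter) of the rack pocket with 1 red dot; its axes are the rack's
- pocket2 (a point): centre of the floor (5 mm above the counter) of the rack pocket with 2 yellow dots; its axes are the rack's
- pocket3 (a point): centre of the floor (5 mm above the counter) of the rack pocket with 3 green dots; its axes are the rack's
- pocket4 (a point): centre of the floor (5 mm above the counter) of the rack pocket with 4 blue dots; its axes are the rack's
- pocket5 (a point): centre of the floor (5 mm above the counter) of the rack pocket with 5 black dots; its axes are the rack's
- pocket6 (a point): centre of the floor (5 mm above the counter) of the rack pocket with 6 white dots; its axes are the rack's

How it is judged:
By the outcome, as a careful person would: the job done as asked, in the order asked, and still so for the second after the job is handed in, with the robot touching nothing.
Of tin_red, tin_yellow, tin_green, tin_blue, tin_black, tin_white only 4 to 6 are there at a start; the rules pass over those that are not, and their reading is None.
At some moment in a run one of dish, spatula may be knocked a few centimetres aside while the robot is not near it.
Once in a run the grip may slacken for a moment while it holds something.
It also fails if it takes over 210 s, if anything falls off the work surface, if the arm or the gripper's body presses on something with over 40 N, if the wrist force passes 120 N, or if a joint passes its speed limit or range.

ROBOT

A 6-joint arm with a two-finger parallel gripper is mounted at the origin on the work surface. World frame = base frame: x ahead of the robot, y to its left, z up, the work surface at z = 0. Lengths are in m, angles in rad, forces in N, time in s.
With the tool pointing down it reaches from about 0.275 to 0.85 m from the base axis. Payload 19 kg.
Tool frame: the origin (TCP) lies at the very end of the fingers, on their centre line; the grasp point (between the pads) lies 19 mm behind it; z points along the fingers, x is the direction in which the jaws open and shut, and the axes are right-handed (so a half turn about z gives the same grasp; the last joint's range is limited). The gripper opens to 85 mm and grips with 20 to 120 N. Pads are 22 mm wide; open, the fingers measure 114 mm over their backs; the gripper's body (76 mm by 85 mm) begins 54 mm behind the grasp point. The pads swing forward as they close: fully open they stand 13 mm farther back than shut.
Start: joints at [-1.411, 0.15, 1.437, -0, 1.554, -0.134], TCP at [0.166, -0.55, 0.231] pointing down, gripper open.
Joint ranges: [-2.8, 2.8], [-0.68, 2.1], [0.12, 2.68], [-1.39, 4.53], [0.16, 2.79], [-2.81, 2.81]. Speed limits (rad/s): [1.89, 1.89, 2.22, 3.01, 3.01, 3.01].

INTERFACE

Orientations are given as a rotation vector (axis times angle).
In Python, from bench import manip, vision, order, models gives the robot as it stands. The module is installed in compiled form; this text tells all that it offers.
- The arm moves only by the shell command python3 -m jog 'ROWS' [FORCE]. ROWS is JSON, a list of rows, each a list of 7 numbers: the shift along the tool's x, y, z in cm, then the turn, a rotation vector about the tool's x, y, z in degrees, then the finger opening in cm, from 0 to 8.54. In form: [[dx, dy, dz, ax, ay, az, claw], ...]. A call has 1 to 12 rows; each row shifts and turns the commanded pose from where the row before left it, along the tool's axes as they then stand; what a row does not reach is not made up. A row lasts 1/12 s, in which the tool goes at most 41.7 mm and 7.16 degrees, less where a joint would pass 70% of its speed; a pose out of reach is approached as far as the arm can. A call is refused whole if a number of a shift passes 4.17 or a number of a turn 7.16, either way. A call with a gripper value outside its range is refused whole. The fingers move at their own pace and stop on an object; FORCE is the grip in N (left out, the last holds). Time passes only in rows, so rows that do not move let the fingers close. It gives the time, the measured TCP pose, the force and the opening at its end, in the units of the state.
- manip.sense(): the state, without advancing time (a new reading comes with each control period).
- vision.capture(name): name is "scene" or "side" or "wrist"; returns a dict with "image" (384x512x3 uint8, blue, green, red), "fov_y" (degrees; the focal length in pixels is half the picture's height over the tangent of half this angle, whatever the lens; pixels are square), "cx", "cy" (the principal point, pixels), "rvec" (rotation vector, rad) and "tvec" (3), from world to camera coordinates, as OpenCV has them; the wrist camera has in their place "tool_from_camera" (4x4, takes a point from camera to tool coordinates, whose origin is the TCP and whose axes are the tool frame's). Camera axes: x right, y down, z forward; pixel columns grow to the right and rows downward; lengths in m; the calibration is good to about 2 mm. The wrist camera is an equidistant fisheye: a pixel r from the principal point sees the ray r / f radians off the axis. A picture is of the moment at which its call begins: read the wrist's pose just before it. There is no depth.
- order.sign_off(): hands the job in, once; it reports no verdict.
Trained networks look in a picture, given as the dict that the camera call returned (one of the last four; its "shot" number tells which), for a name from the list of things; names that differ only in an ending like _2 or _b are one class to them, and where a whole thing is asked for, a point or a joint stands for the part that bears it (a point fixed in the world has none). Each returns a list of dicts, best first, with "score" (0 to 1); they miss things now and then, are a little off and sometimes report something else, mostly with a low value. They report only what shows in the picture. A call takes as long as a camera call.
- models.look_for(picture, thing): "extent" ([left, top, right, bottom] as shares, 0 to 1, of the picture: columns of its width, rows of its height, round what is visible of it).
The state is a dict: "time_s": time; "joint_positions": joint angles; "qd": joint speeds; "joint_torque": joint torques, N m; "tcp_pos": TCP position; "orientation": TCP orientation; "force": force on the tool from outside, world axes, zero at the start; "wrist_torque": the same for the moment, N m; "finger_gap": finger opening in m.
Only numpy, scipy, OpenCV 4.12 (cv2) and the standard library are available. Lean on these libraries where they do the work, as an engineer would, in place of code of your own. Each camera call takes 0.05 s, during which the arm holds its last target.

## Working session

There is one attempt and no reset: what is moved stays moved. The work goes in short steps, Python scripts to look and compute and a shell command to move; the robot and the scene stay as the last step left them, time stands still between calls to the robot, and variables do not carry over. Pictures are saved under pics/ and viewed, and the job is handed in when it is done.

```bash
mkdir -p pics; ls; python3 - <<'E'
from bench import manip, vision, order, models
import cv2
s=manip.sense(); print(s)
for n in ("scene","side","wrist"):
    p=vision.capture(n); cv2.imwrite(f"pics/{n}0.png",p["image"]); p.pop("image"); print(n,p)
E
```

```text
pics
{'time_s': 0.0, 'joint_positions': array([-1.41101294e+00,  1.50989656e-01,  1.43800473e+00, -2.69073149e-05,
        1.55380493e+00, -1.33973969e-01]), 'qd': array([ 0.00032567, -0.0004465 ,  0.00134409,  0.0007316 , -0.00163578,
        0.00144022]), 'joint_torque': array([ 1.16748703e-03, -7.13052535e+01, -5.70856869e+01, -1.05651795e-04,
        9.16864956e-03,  4.92464881e-05]), 'tcp_pos': array([ 0.1664401 , -0.55013341,  0.23068647]), 'orientation': array([-2.52197247e+00,  1.87192084e+00,  1.38658262e-03]), 'force': array([-0.22359041,  0.56245111,  0.07117675]), 'wrist_torque': array([ 0.0206762 ,  0.04545687, -0.00800409]), 'finger_gap': 0.08555814862275789}
scene {'fov_y': 42.830725459246985, 'cx': 256.4447255955182, 'cy': 190.5620530372435, 'rvec': array([ 1.17774127,  2.10604242, -1.1297313 ]), 'tvec': array([ 0.33123729, -0.1967945 ,  1.67033655]), 'shot': 1}
side {'fov_y': 49.11966479697806, 'cx': 251.4103543288587, 'cy': 187.29699100330964, 'rvec': array([ 0.98126354, -2.34613886,  1.20526454]), 'tvec': array([0.37987418, 0.31085178, 0.86915627]), 'shot': 2}
wrist {'fov_y': 65.70646984690485, 'cx': 258.75722633550714, 'cy': 186.75547904930679, 'tool_from_camera': array([[ 9.99999917e-01, -1.86637326e-04,  3.63022275e-04,
        -5.24300505e-04],
       [ 7.93627672e-05,  9.61274047e-01,  2.75594266e-01,
        -7.04387569e-02],
       [-4.00400068e-04, -2.75594214e-01,  9.61273982e-01,
        -1.42657017e-01],
       [ 0.00000000e+00,  0.00000000e+00,  0.00000000e+00,
         1.00000000e+00]]), 'shot': 3}
```

View pics/scene0.png

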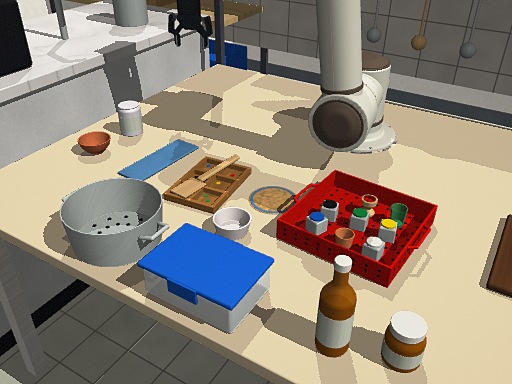

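View pics/side0.png

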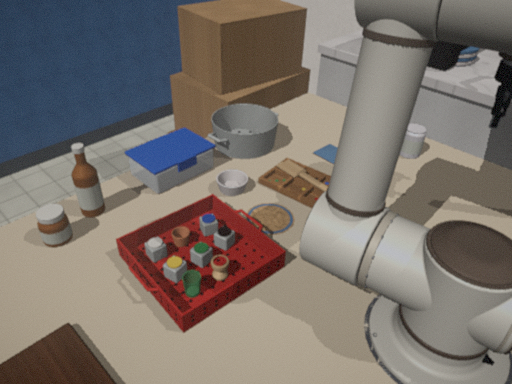

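View pics/wrist0.png

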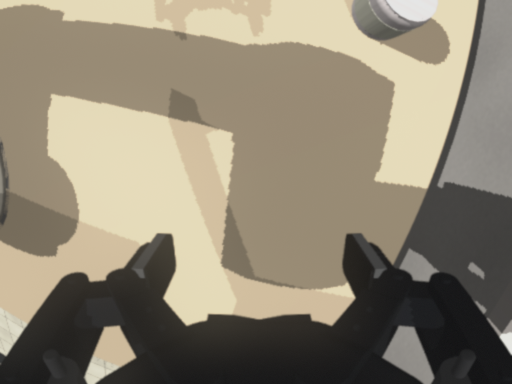

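```bash
cat > h.py <<'E'
from bench import manip, vision, order, models
import cv2, numpy as np
from scipy.spatial.transform import Rotation as R
def f_of(p): return p["image"].shape[0]/2/np.tan(np.radians(p["fov_y"]/2))
def tool():
    s=manip.sense(); return s["tcp_pos"], R.from_rotvec(s["orientation"]).as_matrix()
def cap(n):
    t=tool(); p=vision.capture(n); p["tool"]=t; p["name"]=n; return p
def campose(p):
    if "rvec" in p:
        Rm=cv2.Rodrigues(p["rvec"])[0]; return Rm.T, -Rm.T@p["tvec"]
    t,Rt=p["tool"]; M=p["tool_from_camera"]; return Rt@M[:3,:3], Rt@M[:3,3]+t
def ray(p,u,v):
    f=f_of(p); x,y=(u-p["cx"]),(v-p["cy"])
    if p["name"]=="wrist":
        r=np.hypot(x,y); th=r/f; d=np.array([np.sin(th)*x/max(r,1e-9),np.sin(th)*y/max(r,1e-9),np.cos(th)])
    else: d=np.array([x/f,y/f,1])
    Rc,c=campose(p); return c,Rc@d
def at(p,u,v,z):
    c,d=ray(p,u,v); return (c+d*(z-c[2])/d[2])
def proj(p,X):
    Rc,c=campose(p); q=Rc.T@(np.asarray(X)-c); f=f_of(p)
    if p["name"]=="wrist":
        r=np.hypot(q[0],q[1]); th=np.arctan2(r,q[2]); return p["cx"]+f*th*q[0]/r, p["cy"]+f*th*q[1]/r
    return p["cx"]+f*q[0]/q[2], p["cy"]+f*q[1]/q[2]
def box(p,n,k=1):
    o=[]
    for d in models.look_for(p,n)[:k]:
        e=d["extent"]; o.append((round(d["score"],2),[e[0]*512,e[1]*384,e[2]*512,e[3]*384]))
    return o
def go(x,y,z=None,yaw=None):
    """shift in tool cm to reach world target; yaw = desired world angle(deg) of tool x axis (mod 180)"""
    t,Rt=tool(); d=np.array([x,y,t[2] if z is None else z])-t
    l=Rt.T@d*100; cur=np.degrees(np.arctan2(Rt[1,0],Rt[0,0]))
    print("tcp",np.round(t,4),"yaw",round(cur,1),"tool shift cm",np.round(l,2), "tilt",np.round(Rt[:,2],3))
    if yaw is not None:
        w=(yaw-cur+90)%180-90; print("turn about tool z deg", round(-w,1),"(world",round(w,1),") q6",round(np.degrees(manip.sense()["joint_positions"][5]),1))
def show(p,name,roi=None,k=1):
    im=p["image"]
    if roi: im=im[roi[1]:roi[3],roi[0]:roi[2]]
    im=cv2.resize(im,None,fx=k,fy=k,interpolation=cv2.INTER_CUBIC); cv2.imwrite("pics/"+name,im)
E
python3 - <<'E'
from h import *
p=cap("scene"); show(p,"s1a.png",(100,130,300,250),4); show(p,"s1b.png",(270,160,450,290),4)
q=cap("side"); show(q,"s1c.png",(110,190,300,320),4)
print(campose(p)[1],campose(q)[1])
for n in "colander rack spatula rest dish mat tin_red tin_yellow tin_green tin_blue tin_black tin_white egg_cup tea_glass mould".split():
    for c in (p,q):
        for sc,b in box(c,n): print(n,c["name"],sc,np.round(b), np.round(at(c,(b[0]+b[2])/2,(b[1]+b[3])/2,.03),3))
E
```

```text
[1.4611506  0.4922987  0.74910033] [-0.08277871  0.64774437  0.75494421]
colander scene 0.8 [273. 172. 438. 286.] [0.54  0.217 0.03 ]
colander side 0.83 [115. 196. 284. 332.] [0.475 0.233 0.03 ]
rack scene 0.76 [164. 155. 252. 213.] [ 0.565 -0.199  0.03 ]
rack side 0.69 [262. 160. 332. 207.] [ 0.525 -0.18   0.03 ]
spatula scene 0.98 [172. 154. 242. 198.] [ 0.531 -0.228  0.03 ]
spatula side 0.72 [278. 160. 328. 194.] [ 0.533 -0.222  0.03 ]
rest scene 0.74 [117. 137. 197. 178.] [ 0.524 -0.417  0.03 ]
rest side 0.61 [313. 142. 336. 162.] [ 0.576 -0.388  0.03 ]
dish scene 0.83 [215. 208. 255. 240.] [ 0.677 -0.039  0.03 ]
dish side 0.79 [217. 165. 247. 193.] [ 0.674 -0.056  0.03 ]
mat scene 0.84 [250. 189. 296. 213.] [ 0.541 -0.009  0.03 ]
mat side 0.87 [247. 203. 293. 235.] [ 0.47  -0.003  0.03 ]
tin_red side 0.17 [212. 261. 229. 278.] [0.428 0.211 0.03 ]
tin_yellow scene 0.7 [382. 219. 396. 244.] [0.506 0.289 0.03 ]
tin_yellow side 0.8 [165. 259. 184. 282.] [0.498 0.289 0.03 ]
tin_green scene 0.86 [353. 209. 369. 230.] [0.497 0.215 0.03 ]
tin_green side 0.67 [190. 240. 214. 267.] [0.496 0.208 0.03 ]
tin_blue scene 0.9 [305. 211. 326. 234.] [0.565 0.124 0.03 ]
tin_blue side 0.91 [201. 217. 221. 237.] [0.555 0.13  0.03 ]
tin_black scene 0.89 [323. 200. 341. 220.] [0.498 0.138 0.03 ]
tin_black side 0.66 [210. 226. 238. 250.] [0.5   0.134 0.03 ]
tin_white scene 0.56 [360. 237. 384. 262.] [0.59  0.278 0.03 ]
tin_white side 0.62 [147. 237. 167. 264.] [0.579 0.28  0.03 ]
egg_cup scene 0.75 [363. 196. 380. 220.] [0.436 0.22  0.03 ]
egg_cup side 0.52 [212. 263. 231. 281.] [0.42  0.214 0.03 ]
tea_glass scene 0.65 [322. 200. 339. 219.] [0.496 0.133 0.03 ]
tea_glass side 0.96 [187. 271. 204. 298.] [0.433 0.28  0.03 ]
mould scene 0.55 [336. 227. 356. 249.] [0.583 0.21  0.03 ]
mould side 0.75 [169. 224. 190. 248.] [0.582 0.21  0.03 ]
```

View pics/s1a.png

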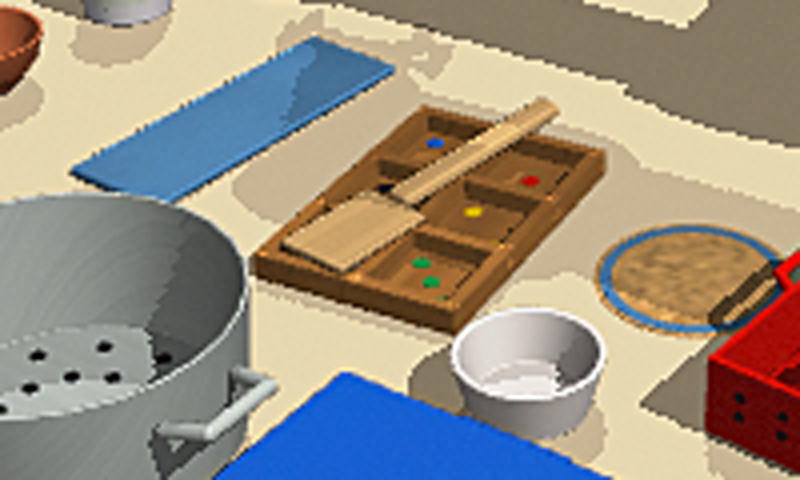

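View pics/s1b.png

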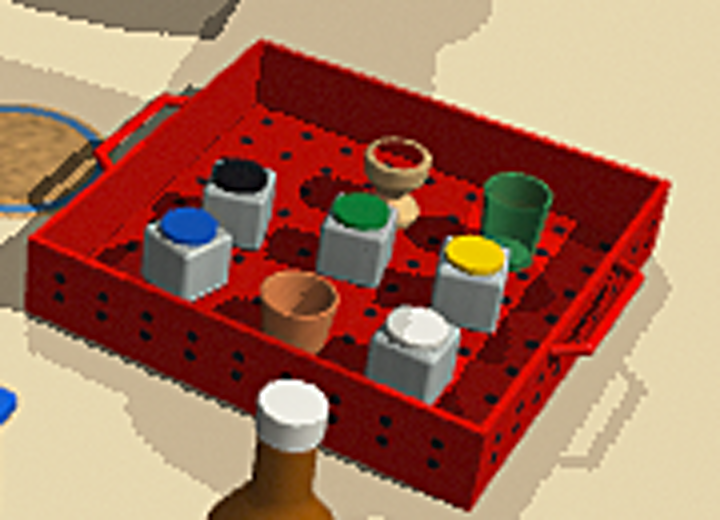

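View pics/s1c.png

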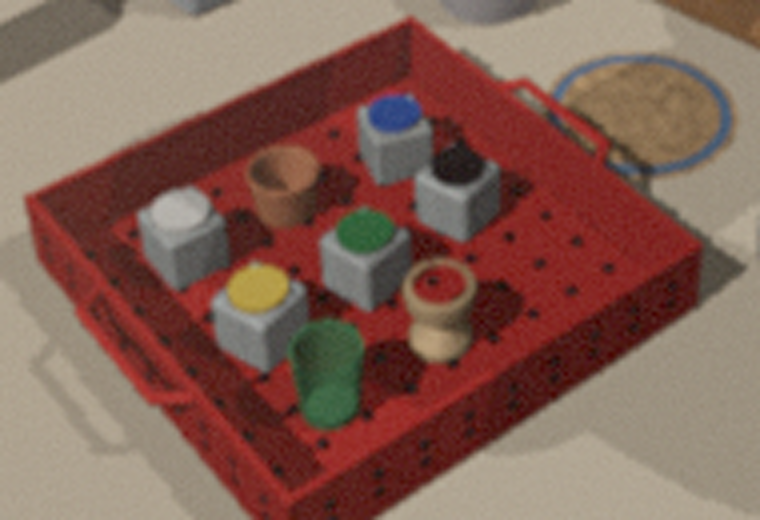

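```bash
python3 - <<'E'
from h import *
p=cap("scene")
A=lambda pts,z:[print(np.round(at(p,100+u/4,130+v/4,z),3)) for u,v in pts]
print("rack");A([(423,105),(605,150),(455,330-12),(256,255)],.02)
print("spat handle end, blade corners, neck");A([(550,103)],.028);A([(283,240),(345,270),(425,215),(372,192)],.024)
print("rest");A([(315,38),(395,68),(165,200),(72,172)],.008)
print("mat ctr");A([(692,277),(598,277),(790,272)],.0)
print("dish rim l r t b");A([(451,355),(606,355),(528,308),(528,402)],.04)
go(0.53,-0.22,.30,90); go(.53,-.22,.3,0)
t,Rt=tool();print(Rt)
E
```

```text
rack
[ 0.428 -0.308  0.02 ]
[ 0.412 -0.155  0.02 ]
[ 0.642 -0.126  0.02 ]
[ 0.653 -0.281  0.02 ]
spat handle end, blade corners, neck
[ 0.386 -0.22   0.028]
[ 0.634 -0.273  0.024]
[ 0.641 -0.215  0.024]
[ 0.558 -0.21   0.024]
[ 0.553 -0.26   0.024]
rest
[ 0.368 -0.461  0.008]
[ 0.374 -0.375  0.008]
[ 0.62  -0.394  0.008]
[ 0.627 -0.477  0.008]
mat ctr
[ 0.495 -0.034  0.   ]
[ 0.529 -0.088  0.   ]
[0.455 0.02  0.   ]
dish rim l r t b
[ 0.697 -0.088  0.04 ]
[ 0.648 -0.009  0.04 ]
[ 0.631 -0.076  0.04 ]
[ 0.711 -0.023  0.04 ]
tcp [ 0.1665 -0.5503  0.2313] yaw -73.2 tool shift cm [-21.09 -44.36  -6.87] tilt [-0.  0. -1.]
turn about tool z deg 16.8 (world -16.8 ) q6 -7.7
tcp [ 0.1665 -0.5503  0.2313] yaw -73.2 tool shift cm [-21.09 -44.36  -6.87] tilt [-0.  0. -1.]
turn about tool z deg -73.2 (world 73.2 ) q6 -7.7
[[ 2.89599735e-01 -9.57147842e-01 -4.21194991e-05]
 [-9.57147840e-01 -2.89599737e-01  7.47155359e-05]
 [-8.37116098e-05  1.86769882e-05 -9.99999996e-01]]
```

```bash
python3 -m jog '[[-1.7,-3.7,-0.6,0,0,2,8.5],[-1.7,-3.7,-0.6,0,0,2,8.5],[-1.7,-3.7,-0.6,0,0,2,8.5],[-1.7,-3.7,-0.6,0,0,2,8.5],[-1.7,-3.7,-0.6,0,0,2,8.5],[-1.7,-3.7,-0.6,0,0,2,8.5],[-1.7,-3.7,-0.6,0,0,2,8.5],[-1.7,-3.7,-0.6,0,0,2,8.5],[-1.0,-3.7,-0.6,0,0,2,8.5]]'; python3 - <<'E'
from h import *
go(0.53,-0.22,.30,-95.5)
E
```

```text
time_s: 2.55
tcp_pos: [0.4726, -0.3537, 0.2862]
orientation: [-2.197, 2.245, -0.001]
force: [-0.2, -1.2, -0.5]
finger_gap: 0.085
tcp [ 0.4726 -0.3537  0.2862] yaw -91.2 tool shift cm [-13.48  -5.46  -1.38] tilt [ 0.001 -0.    -1.   ]
turn about tool z deg 4.3 (world -4.3 ) q6 46.9
```

```bash
python3 -m jog '[[-3.3,-2,-0.3,0,0,1,8.5],[-3.3,-2,-0.3,0,0,1,8.5],[-3.3,-2,-0.3,0,0,1,8.5],[-3.3,-2,-0.3,0,0,1,8.5],[0,0,0,0,0,0,8.5],[0,0,0,0,0,0,8.5]]'; python3 - <<'E'
from h import *
p=cap("wrist"); show(p,"w1.png")
import pickle; pickle.dump(p,open("w1.pkl","wb"))
for n in "rack spatula rest dish mat".split():
    for sc,b in box(p,n): print(n,sc,np.round(b), np.round(at(p,(b[0]+b[2])/2,(b[1]+b[3])/2,.02),3))
E
```

```text
time_s: 3.05
tcp_pos: [0.5579, -0.2261, 0.2973]
orientation: [-2.123, 2.316, 0.0]
force: [-0.5, -0.4, -0.3]
finger_gap: 0.0852
rack 0.72 [188.  80. 314. 245.] [ 0.545 -0.213  0.02 ]
spatula 0.68 [188.  82. 320. 249.] [ 0.54  -0.217  0.02 ]
rest 0.64 [361.  96. 418. 249.] [ 0.513 -0.425  0.02 ]
dish 0.58 [ 99.  57. 163. 126.] [ 0.67  -0.046  0.02 ]
mat 0.69 [109. 160. 187. 236.] [ 0.505 -0.048  0.02 ]
```

View pics/w1.png

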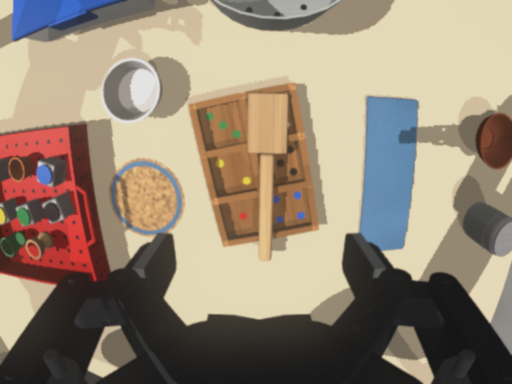

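```bash
python3 - <<'E'
from h import *
import pickle; p=pickle.load(open("w1.pkl","rb"))
show(p,"w1a.png",(180,70,340,270),3)
show(p,"w1b.png",(350,80,430,260),3)
E
```

```text
(no output)
```

View pics/w1a.png

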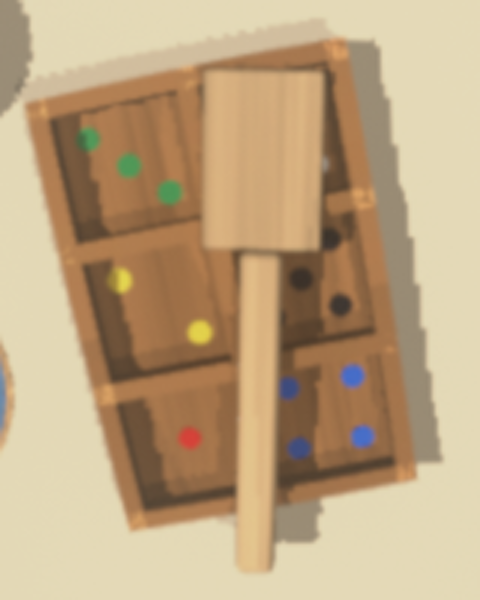

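View pics/w1b.png

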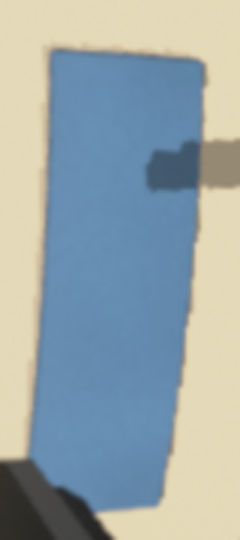

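```bash
cat >> h.py <<'E'
from scipy.optimize import least_squares
def fit(p,pts,x0):
    """pts: list of (u,v,lx,ly,z world). returns x,y,yaw deg"""
    def r(q):
        c,s=np.cos(q[2]),np.sin(q[2]); o=[]
        for u,v,lx,ly,z in pts:
            a=proj(p,[q[0]+c*lx-s*ly,q[1]+s*lx+c*ly,z]); o+=[a[0]-u,a[1]-v]
        return np.array(o)
    q=least_squares(r,[x0[0],x0[1],np.radians(x0[2])]); return np.round([q.x[0],q.x[1],np.degrees(q.x[2])],4), np.round(r(q.x),1)
E
python3 - <<'E'
from h import *
import pickle; p=pickle.load(open("w1.pkl","rb"))
C=lambda u,v:(180+u/3,70+v/3)
print(fit(p,[(*C(25,103),.113,.077,.02),(*C(345,38),.113,-.077,.02),(*C(415,478),-.113,-.077,.02),(*C(132,528),-.113,.077,.02)],(.53,-.22,6)))
print(fit(p,[(*C(205,70),.125,.028,.026),(*C(325,71),.125,-.028,.026),(*C(321,250),.04,-.028,.026),(*C(203,248),.04,.028,.026),(*C(236,570),-.13,.01,.032),(*C(273,570),-.13,-.01,.032)],(.515,-.23,-5)))
C=lambda u,v:(350+u/3,80+v/3)
print(fit(p,[(*C(50,50),.13,.045,.008),(*C(205,62),.13,-.045,.008),(*C(160,505),-.13,-.045,.008)],(.5,-.43,-4)))
E
```

```text
(array([ 0.5343, -0.2206,  6.1568]), array([-0.2, -0.2,  0.2, -0.7,  0.8,  0.3, -0.8,  1. ]))
(array([ 0.5183, -0.2336, -5.8003]), array([-0.3, -1.2,  0.4, -0.7,  0.1, -0. , -0.2, -0. , -0.1,  1.3,  0.2,
        1.4]))
(array([ 0.4978, -0.4316, -3.3215]), array([ 0.3, -0.1, -0.3, -0.8,  0.2,  1.2]))
```

```bash
python3 - <<'E'
from h import *
go(.518,-.2336,.06,-95.8)
E
```

```text
tcp [ 0.5564 -0.2287  0.2973] yaw -95.3 tool shift cm [ 0.84  3.78 23.73] tilt [-0.  0. -1.]
turn about tool z deg 0.5 (world -0.5 ) q6 65.6
```

```bash
python3 -m jog '[[0.2,0.9,3,0,0,0.5,5],[0.2,0.9,3,0,0,0,5],[0.2,1,3,0,0,0,5],[0.24,1,3,0,0,0,5],[0,0,3,0,0,0,5],[0,0,3,0,0,0,5],[0,0,3,0,0,0,5],[0,0,2,0,0,0,5],[0,0,0,0,0,0,5],[0,0,0,0,0,0,5]]' 40; python3 - <<'E'
from h import *
go(.518,-.2336,.023,-95.8); show(cap("wrist"),"w2.png")
E
```

```text
time_s: 4.18
tcp_pos: [0.5178, -0.2328, 0.0672]
orientation: [2.108, -2.329, -0.002]
force: [-0.0, -0.6, 0.5]
finger_gap: 0.0502
tcp [ 0.5178 -0.2328  0.0672] yaw -95.7 tool shift cm [ 0.08 -0.03  4.42] tilt [-0.001  0.001 -1.   ]
turn about tool z deg 0.1 (world -0.1 ) q6 63.7
```

View pics/w2.png

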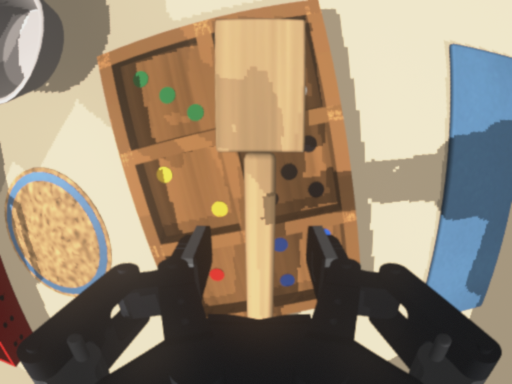

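```bash
python3 -m jog '[[0.08,0,2,0,0,0,5],[0,0,1.5,0,0,0,5],[0,0,0.8,0,0,0,5],[0,0,0,0,0,0,5],[0,0,0,0,0,0,5]]' 40;python3 -m jog '[[0,0,0,0,0,0,1],[0,0,0,0,0,0,1],[0,0,0,0,0,0,1],[0,0,0,0,0,0,1],[0,0,0,0,0,0,1],[0,0,0,0,0,0,1]]' 50
```

```text
time_s: 4.65
tcp_pos: [0.5187, -0.2335, 0.0255]
orientation: [-2.109, 2.328, -0.001]
force: [1.2, -1.0, 0.3]
finger_gap: 0.0501
time_s: 5.15
tcp_pos: [0.5187, -0.2335, 0.0256]
orientation: [-2.109, 2.328, -0.002]
force: [-2.1, 0.4, 8.6]
finger_gap: 0.0185
```

```bash
python3 -m jog '[[0,0,-1,0,0,0,1],[0,0,-2,0,0,0,1],[0,0,-2,0,0,0,1],[0,0,-1,0,0,0,1],[0,0,0,0,0,0,1],[0,0,0,0,0,0,1]]'; python3 - <<'E'
from h import *
p=cap("wrist");show(p,"w3.png"); go(.498,-.4316,.08,-93.3)
E
```

```text
time_s: 5.65
tcp_pos: [0.5184, -0.2333, 0.0845]
orientation: [-2.109, 2.328, -0.001]
force: [-0.1, 0.2, -0.2]
finger_gap: 0.0182
tcp [ 0.518  -0.2331  0.0837] yaw -95.7 tool shift cm [19.96  0.03  0.36] tilt [-0.  0. -1.]
turn about tool z deg -2.4 (world 2.4 ) q6 63.7
```

View pics/w3.png

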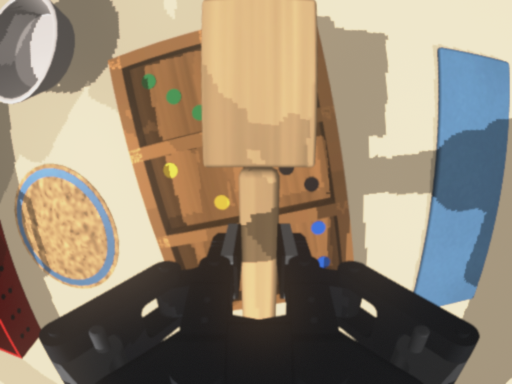

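```bash
python3 -m jog '[[2,0,0,0,0,-0.4,1],[3,0,0,0,0,-0.4,1],[3.2,0,0,0,0,-0.4,1],[3.2,0,0,0,0,-0.4,1],[3.2,0,0,0,0,-0.4,1],[3.2,0,0,0,0,-0.4,1],[2,0,0,0,0,0,1],[0,0,0,0,0,0,1],[0,0,0,0,0,0,1],[0,0,0,0,0,0,1]]' 70; python3 - <<'E'
from h import *
p=cap("wrist");show(p,"w4.png"); go(.498,-.4316,.08,-93.3)
E
```

```text
time_s: 6.53
tcp_pos: [0.5025, -0.4299, 0.083]
orientation: [-2.157, 2.284, 0.003]
force: [-0.5, 0.6, -0.9]
finger_gap: 0.0175
tcp [ 0.5028 -0.4296  0.0834] yaw -93.2 tool shift cm [0.23 0.46 0.34] tilt [-0.001  0.001 -1.   ]
turn about tool z deg 0.1 (world -0.1 ) q6 46.0
```

View pics/w4.png

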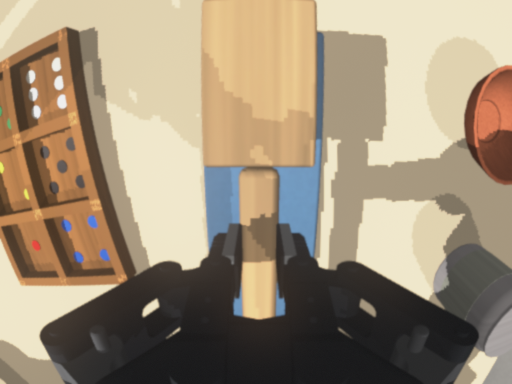

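```bash
python3 - <<'E'
from h import *
p=cap("wrist");show(p,"w4a.png",(190,0,340,330),2.2)
def P(x,y,a,lx,ly,z):
    a=np.radians(a); return np.round(proj(p,[x+np.cos(a)*lx-np.sin(a)*ly,y+np.sin(a)*lx+np.cos(a)*ly,z]),0)
for lx in (-.06,-.03,0,.03,.06,.1,.13): print(lx,[P(.4978,-.4316,-3.3,lx,s*.045,.008) for s in (1,-1)])
t=p["tool"][0]
for lx,w,h in ((.04,.028,.006),(.1,.028,.006),(.04,.01,.012)): print(lx,[P(t[0],t[1],-3.2,lx,s*w,t[2]-.0055+h) for s in (1,-1)])
E
```

```text
-0.06 [array([210., 268.]), array([314., 268.])]
-0.03 [array([207., 237.]), array([317., 237.])]
0 [array([205., 202.]), array([320., 202.])]
0.03 [array([203., 164.]), array([322., 165.])]
0.06 [array([202., 125.]), array([324., 125.])]
0.1 [array([201.,  71.]), array([325.,  72.])]
0.13 [array([201.,  32.]), array([324.,  33.])]
0.04 [array([203., 166.]), array([317., 166.])]
0.1 [array([201.,  44.]), array([319.,  44.])]
0.04 [array([239., 169.]), array([281., 169.])]
```

View pics/w4a.png

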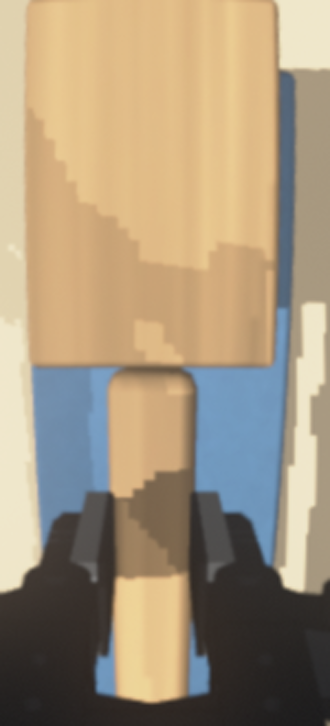

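```bash
python3 -m jog '[[0.1,0.15,1.5,0,0,0.1,1],[0.13,0.15,2,0,0,0,1],[0,0,2,0,0,0,1],[0,0,1,0,0,0,1],[0,0,0.3,0,0,0,1],[0,0,0,0,0,0,1],[0,0,0,0,0,0,1]]'; python3 -m jog '[[0,0,0.1,0,0,0,1],[0,0,0,0,0,0,1]]'
```

```text
time_s: 7.22
tcp_pos: [0.5002, -0.4328, 0.0173]
orientation: [-2.156, 2.285, -0.002]
force: [-0.1, 0.2, 0.1]
finger_gap: 0.0175
time_s: 7.38
tcp_pos: [0.5001, -0.433, 0.0162]
orientation: [-2.155, 2.286, -0.002]
force: [0.5, 0.1, 0.1]
finger_gap: 0.0175
```

```bash
python3 -m jog '[[-0.14,0,0.1,0,0,0,1],[0,0,0.1,0,0,0,1],[0,0,0.05,0,0,0,1],[0,0,0,0,0,0,1],[0,0,0,0,0,0,1]]'
```

```text
time_s: 7.8
tcp_pos: [0.5, -0.4313, 0.0137]
orientation: [-2.155, 2.286, -0.001]
force: [-2.6, 3.6, 10.4]
finger_gap: 0.0177
```

Contact. Open gently and rise.

```bash
python3 -m jog '[[0,0,0,0,0,0,3],[0,0,0,0,0,0,4.5],[0,0,0,0,0,0,4.5],[0,0,0,0,0,0,4.5]]'; python3 -m jog '[[0,0,-1,0,0,0,4.5],[0,0,-3,0,0,0,6],[0,0,-4,0,0,0,8.5],[0,0,-4,0,0,0,8.5],[0,0,-4,0,0,0,8.5],[0,0,-3,0,0,0,8.5],[0,0,0,0,0,0,8.5],[0,0,0,0,0,0,8.5]]'; python3 - <<'E'
from h import *
p=cap("wrist");show(p,"w5.png"); go(.506,.289,.25,90)
E
```

```text
time_s: 8.13
tcp_pos: [0.4998, -0.4313, 0.0127]
orientation: [-2.155, 2.286, 0.0]
force: [0.8, -0.7, -0.3]
finger_gap: 0.045
time_s: 8.8
tcp_pos: [0.5002, -0.4317, 0.2056]
orientation: [2.155, -2.286, 0.006]
force: [0.6, -0.6, -1.1]
finger_gap: 0.0848
tcp [ 0.4998 -0.4313  0.2035] yaw -93.4 tool shift cm [-71.94   3.61  -4.69] tilt [ 0.001 -0.001 -1.   ]
turn about tool z deg -3.4 (world 3.4 ) q6 45.9
```

View pics/w5.png

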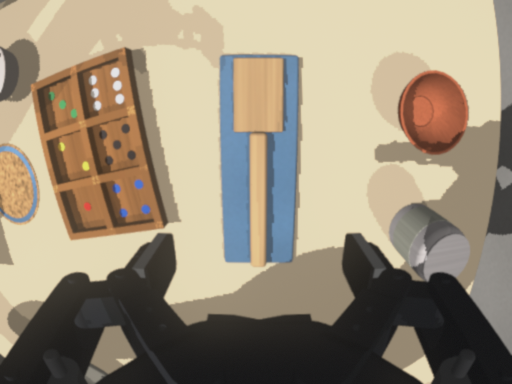

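```bash
python3 - <<'E'
from h import *
p=cap("wrist");show(p,"w5a.png",(210,45,310,275),3.4)
E
```

```text
(no output)
```

View pics/w5a.png

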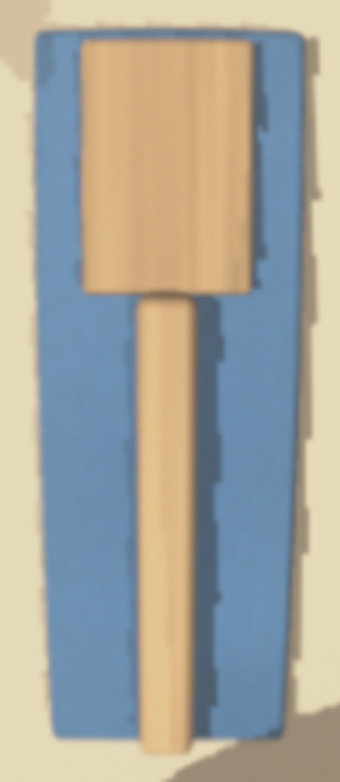

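```bash
python3 - <<'E'
from h import *
p=cap("wrist"); C=lambda u,v:(210+u/3.4,45+v/3.4)
rs=fit(p,[(*C(36,33),.13,.045,.008),(*C(304,33),.13,-.045,.008),(*C(284,738),-.13,-.045,.008),(*C(53,738),-.13,.045,.008)],(.5,-.43,-4))
sp=fit(p,[(*C(81,40),.125,.028,.014),(*C(253,40),.125,-.028,.014),(*C(253,294),.04,-.028,.014),(*C(82,293),.04,.028,.014),(*C(141,752),-.13,.01,.020),(*C(191,752),-.13,-.01,.020)],(.5,-.43,-4))
print(rs,sp)
E
```

```text
(array([ 0.498 , -0.4315, -3.4377]), array([-0.9, -1.3,  0.8, -1.1,  0.4,  1.7, -0.3,  1.6])) (array([ 0.4992, -0.4307, -3.4549]), array([-0.2, -1.3,  0.4, -1.2, -0.2, -0.3, -0.1, -0. , -0.5,  1.9,  0.6,
        1.9]))
```

```bash
python3 -m jog '[[-3,-0.2,-1,0,0,0,8.5],[-4,-0.2,-1,0,0,0,8.5],[-4,-0.2,-1,0,0,0,8.5],[-4,-0.2,-1,0,0,0,8.5],[-4,-0.2,-1,0,0,0,8.5],[-4,-0.2,-1,0,0,0,8.5],[-4,-0.2,-1,0,0,0,8.5],[-4,-0.2,-1,0,0,0,8.5],[-4,-0.2,-1,0,0,0,8.5],[-4,-0.2,-1,0,0,0,8.5],[-4,-0.2,0,0,0,0,8.5],[-4,-0.2,0,0,0,0,8.5]]'; python3 -m jog '[[-4,-0.2,0,0,0,0,8.5],[-4,-0.2,0,0,0,0,8.5],[-4,-0.2,0,0,0,0,8.5],[-4,-0.2,0,0,0,0,8.5],[0,0,0,0,0,0,8.5],[0,0,0,0,0,0,8.5],[0,0,0,0,0,0,8.5]]';  python3 - <<'E'
from h import *
p=cap("wrist");show(p,"w6.png"); go(.506,.289,.25,90)
import pickle; pickle.dump(p,open("w6.pkl","wb"))
E
```

```text
time_s: 9.95
tcp_pos: [0.551, 0.0384, 0.3024]
orientation: [2.155, -2.285, -0.001]
force: [1.3, 0.0, -0.3]
finger_gap: 0.0849
time_s: 10.53
tcp_pos: [0.5685, 0.1956, 0.3017]
orientation: [2.155, -2.284, -0.001]
force: [-1.2, -1.7, -0.4]
finger_gap: 0.085
tcp [0.5686 0.1949 0.3021] yaw -93.4 tool shift cm [-9.02  6.8   5.22] tilt [-0.001 -0.    -1.   ]
turn about tool z deg -3.4 (world 3.4 ) q6 105.0
```

View pics/w6.png

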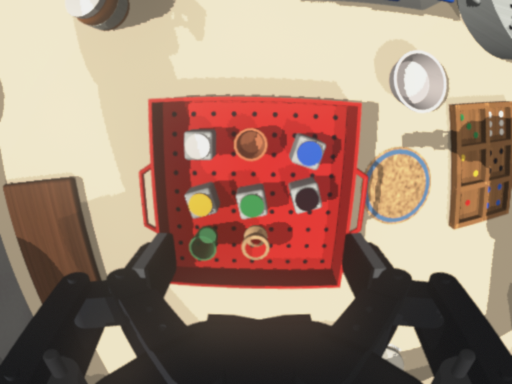

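```bash
python3 - <<'E'
from h import *
import pickle; p=pickle.load(open("w6.pkl","rb"))
show(p,"w6a.png",(170,120,335,265),4.5)
E
```

```text
(no output)
```

View pics/w6a.png

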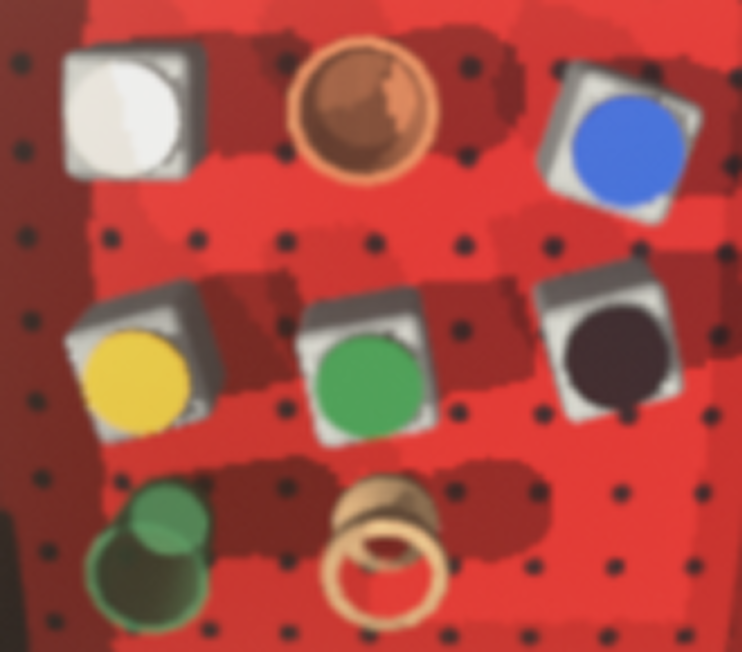

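```bash
python3 - <<'E'
from h import *
import pickle; p=pickle.load(open("w6.pkl","rb"))
C=lambda q:(170+q[0]/4.5,120+q[1]/4.5)
D=dict(white=((122,118),[(68,180),(192,180)],[(65,52),(68,180)]),blue=((628,150),[(543,185),(658,225)],[(703,112),(658,225)]),
yellow=((135,382),[(103,442),(215,410)],[(67,338),(103,442)]),green=((369,387),[(320,446),(437,425)],[(298,362),(320,446)]),black=((617,356),[(575,423),(683,392)],[(655,285),(683,392)]))
for n,(c,e,g) in D.items():
    a=at(p,*C(c),.052); w=[]
    for h in (e,g):
        A,B=[at(p,*C(x),.047) for x in h]; d=B-A; w.append((round(np.degrees(np.arctan2(d[1],d[0]))%90,1),round(np.hypot(*d[:2]),3)))
    print(n,np.round(a,4),w)
# colander corners
for n in "tin_yellow tin_green tin_blue tin_black tin_white".split():
    pass
a=np.radians(6.1568)
for i in range(6):
    lx=(-.072,0,.072)[i%3]; ly=.036 if i<3 else -.036
    print("pocket",i+1,np.round([.5343+np.cos(a)*lx-np.sin(a)*ly,-.2206+np.sin(a)*lx+np.cos(a)*ly],4))
E
```

```text
white [0.5875 0.278  0.052 ] [(np.float64(86.0), np.float64(0.039)), (np.float64(85.3), np.float64(0.04))]
blue [0.5687 0.1273 0.052 ] [(np.float64(67.9), np.float64(0.038)), (np.float64(67.1), np.float64(0.038))]
yellow [0.5041 0.2831 0.052 ] [(np.float64(13.7), np.float64(0.039)), (np.float64(11.3), np.float64(0.037))]
green [0.4985 0.2095 0.052 ] [(np.float64(7.7), np.float64(0.038)), (np.float64(9.3), np.float64(0.029))]
black [0.5039 0.1317 0.052 ] [(np.float64(13.2), np.float64(0.036)), (np.float64(14.2), np.float64(0.037))]
pocket 1 [ 0.4589 -0.1925]
pocket 2 [ 0.5304 -0.1848]
pocket 3 [ 0.602  -0.1771]
pocket 4 [ 0.4666 -0.2641]
pocket 5 [ 0.5382 -0.2564]
pocket 6 [ 0.6097 -0.2487]
```

```bash
python3 - <<'E'
from h import *
go(.5041,.2831,.08,-77.5)
E
```

```text
tcp [0.5686 0.1949 0.3021] yaw -93.4 tool shift cm [-8.43  6.94 22.22] tilt [-0.001 -0.    -1.   ]
turn about tool z deg -15.9 (world 15.9 ) q6 105.0
```

```bash
python3 -m jog '[[-2.8,2.3,1.5,0,0,0,6.5],[-2.8,2.3,1.5,0,0,0,6.5],[-2.83,2.34,1.5,0,0,0,6.5],[0,0,3.2,0,0,-5,6.5],[0,0,3.2,0,0,-5,6.5],[0,0,3.3,0,0,-5.9,6.5],[0,0,4,0,0,0,6],[0,0,4,0,0,0,6],[0,0,0,0,0,0,6],[0,0,0,0,0,0,6]]' 50; python3 - <<'E'
from h import *
go(.5041,.2831,.030,-77.5); show(cap("wrist"),"w7.png")
E
```

```text
time_s: 11.42
tcp_pos: [0.504, 0.2826, 0.0804]
orientation: [2.447, -1.966, -0.002]
force: [-0.0, 0.7, 2.0]
finger_gap: 0.0599
tcp [0.504  0.2826 0.0804] yaw -77.6 tool shift cm [-0.05 -0.04  5.04] tilt [-0.003 -0.001 -1.   ]
turn about tool z deg -0.1 (world 0.1 ) q6 99.2
```

View pics/w7.png

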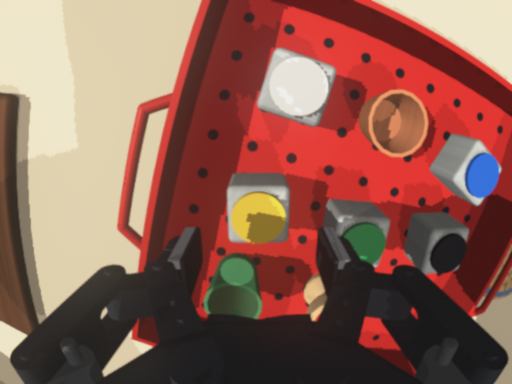

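```bash
python3 -m jog '[[0,0,2,0,0,0,6],[0,0,2,0,0,0,6],[0,0,1,0,0,0,6],[0,0,0,0,0,0,6],[0,0,0,0,0,0,3],[0,0,0,0,0,0,3],[0,0,0,0,0,0,3],[0,0,0,0,0,0,3],[0,0,0,0,0,0,3]]' 40; python3 -m jog '[[0,0,-1,0,0,0,3],[0,0,-2,0,0,0,3],[0,0,-3,0,0,0,3],[0,0,-3,0,0,0,3],[0,0,0,0,0,0,3],[0,0,0,0,0,0,3]]' 60; python3 - <<'E'
from h import *
p=cap("wrist");show(p,"w8.png"); go(.5304,-.1848,.12,-83.8)
E
```

```text
time_s: 12.22
tcp_pos: [0.5055, 0.2843, 0.0331]
orientation: [-2.449, 1.964, -0.002]
force: [-0.3, -0.4, 7.4]
finger_gap: 0.0393
time_s: 12.72
tcp_pos: [0.5053, 0.2844, 0.1239]
orientation: [-2.448, 1.963, -0.003]
force: [0.3, -0.1, -1.4]
finger_gap: 0.0386
tcp [0.5046 0.2841 0.1222] yaw -77.5 tool shift cm [46.33  7.66  0.18] tilt [ 0.002  0.001 -1.   ]
turn about tool z deg 6.3 (world -6.3 ) q6 99.2
```

View pics/w8.png

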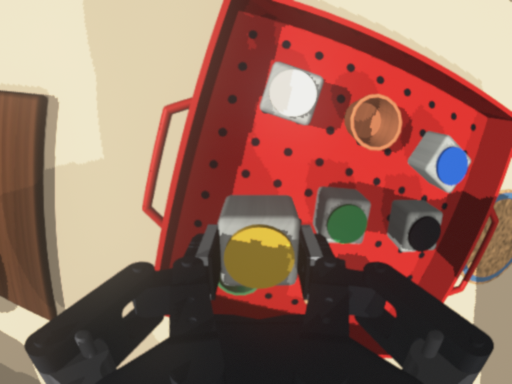

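```bash
python3 - <<'E'
from h import *
p=cap("wrist"); t=p["tool"]; X=at(p,258,257,t[0][2]+.019); print((t[1].T@(X-t[0]))*1000)
E
python3 -m jog '[[3.5,0.6,0,0,0,0.5,3],[3.9,0.6,0,0,0,0.5,3],[3.9,0.6,0,0,0,0.5,3],[3.9,0.6,0,0,0,0.5,3],[3.9,0.6,0,0,0,0.5,3],[3.9,0.6,0,0,0,0.5,3],[3.9,0.6,0,0,0,0.5,3],[3.9,0.6,0,0,0,0.5,3],[3.9,0.6,0,0,0,0.5,3],[3.9,0.6,0,0,0,0.5,3],[3.9,0.6,0,0,0,0.5,3],[2,0.3,0,0,0,0.5,3]]' 60; python3 - <<'E'
from h import *
go(.5304,-.1848,.06,-83.8)
E
```

```text
[ -0.87516411  -0.34368708 -18.9989766 ]
time_s: 13.82
tcp_pos: [0.5118, -0.1697, 0.1199]
orientation: [2.341, -2.093, -0.002]
force: [-0.3, -0.3, -1.4]
finger_gap: 0.0385
tcp [ 0.5118 -0.1697  0.1199] yaw -83.6 tool shift cm [ 1.71 -1.69  5.99] tilt [-0.002  0.    -1.   ]
turn about tool z deg 0.2 (world -0.2 ) q6 57.1
```

Tin is centred at the TCP. Move over the pocket and check.

```bash
python3 -m jog '[[1,-1,1,0,0,0.2,3],[0.7,-0.69,2,0,0,0,3],[0,0,2,0,0,0,3],[0,0,0,0,0,0,3],[0,0,0,0,0,0,3],[0,0,0,0,0,0,3]]'; python3 - <<'E'
from h import *
p=cap("wrist");show(p,"w9.png"); go(.5304,-.1848,.033,-83.8)
E
```

```text
time_s: 14.32
tcp_pos: [0.5315, -0.181, 0.0715]
orientation: [-2.341, 2.095, 0.0]
force: [-0.0, -0.4, -0.8]
finger_gap: 0.0386
tcp [ 0.5317 -0.181   0.0719] yaw -83.6 tool shift cm [0.36 0.18 3.89] tilt [ 0.001 -0.    -1.   ]
turn about tool z deg 0.2 (world -0.2 ) q6 57.0
```

View pics/w9.png

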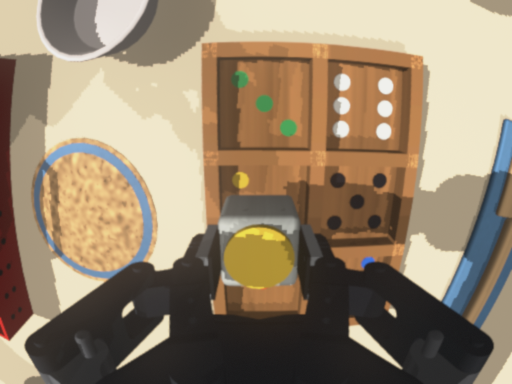

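```bash
python3 - <<'E'
from h import *
p=cap("wrist");show(p,"w9a.png",(190,30,440,200),3)
a=np.radians(6.16)
for lx,ly,z in ((.113,.077,.02),(.113,-.077,.02),(.036,.077,.02),(.036,-.077,.02),(.036,0,.02)): print(np.round((np.array(proj(p,[.5343+np.cos(a)*lx-np.sin(a)*ly,-.2206+np.sin(a)*lx+np.cos(a)*ly,z]))-[190,30])*3))
E
```

```text
[38. 41.]
[700.  81.]
[ 42. 385.]
[684. 395.]
[385. 387.]
```

View pics/w9a.png

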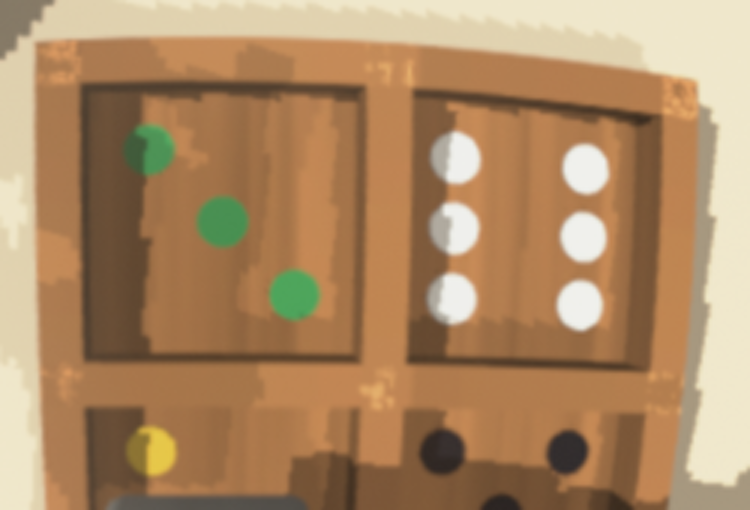

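```bash
python3 -m jog '[[0.36,0.18,0.5,0,0,0.2,3],[0,0,1.5,0,0,0,3],[0,0,1.5,0,0,0,3],[0,0,0.4,0,0,0,3],[0,0,0.2,0,0,0,3],[0,0,0,0,0,0,3],[0,0,0,0,0,0,3]]'
```

```text
time_s: 15.0
tcp_pos: [0.5302, -0.1851, 0.0305]
orientation: [-2.337, 2.099, -0.001]
force: [0.0, 0.1, -0.9]
finger_gap: 0.0385
```

```bash
python3 -m jog '[[0,0,0.15,0,0,0,3],[0,0,0.15,0,0,0,3],[0,0,0,0,0,0,3],[0,0,0,0,0,0,3]]'
```

```text
time_s: 15.33
tcp_pos: [0.5305, -0.1852, 0.0301]
orientation: [-2.337, 2.099, -0.003]
force: [-18.3, 7.4, 45.0]
finger_gap: 0.0384
```

```bash
python3 -m jog '[[0,0,-0.2,0,0,0,3],[0,0,0,0,0,0,5],[0,0,0,0,0,0,5.5],[0,0,0,0,0,0,5.5],[0,0,-2,0,0,0,5.5],[0,0,-3,0,0,0,6],[0,0,-4,0,0,0,6],[0,0,0,0,0,0,6],[0,0,0,0,0,0,6]]'; python3 - <<'E'
from h import *
p=cap("wrist");show(p,"w10.png");go(.4985,.2095,.13,-81.5)
E
```

```text
time_s: 16.08
tcp_pos: [0.531, -0.1854, 0.1208]
orientation: [-2.336, 2.099, -0.006]
force: [-0.3, 0.4, 0.3]
finger_gap: 0.0603
tcp [ 0.5303 -0.185   0.1191] yaw -83.9 tool shift cm [-39.56  -1.06  -1.11] tilt [ 0.001 -0.    -1.   ]
turn about tool z deg -2.4 (world 2.4 ) q6 56.8
```

View pics/w10.png

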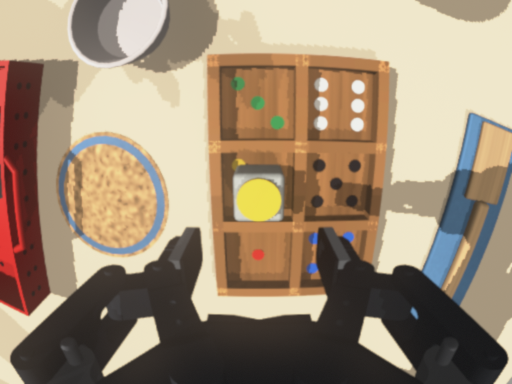

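```bash
python3 -m jog '[[-3.5,-0.1,-0.2,0,0,0,6],[-4,-0.1,-0.2,0,0,0,6],[-4,-0.1,-0.2,0,0,0,6],[-4,-0.1,-0.2,0,0,0,6],[-4,-0.1,-0.2,0,0,0,6],[-4,-0.1,-0.1,0,0,0,6],[-4,-0.1,0,0,0,0,6],[-4,-0.1,0,0,0,0,6],[-4,-0.1,0,0,0,-1,6],[-3,-0.1,0,0,0,-1.4,6],[0,0,0,0,0,0,6],[0,0,0,0,0,0,6]]'; python3 - <<'E'
from h import *
p=cap("wrist");show(p,"w11.png");go(.4985,.2095,.03,-81.5)
t=[proj(p,[.4985,.2095,.052]),proj(p,[.5039,.1317,.052]),proj(p,[.5687,.1273,.052]),proj(p,[.5875,.278,.052])];print(np.round(t))
E
```

```text
time_s: 17.13
tcp_pos: [0.4975, 0.2002, 0.1283]
orientation: [2.382, -2.045, -0.002]
force: [0.3, -0.6, 0.0]
finger_gap: 0.0601
tcp [0.4978 0.1991 0.1285] yaw -81.4 tool shift cm [-1.02 -0.25  9.85] tilt [-0.002 -0.001 -1.   ]
turn about tool z deg 0.1 (world -0.1 ) q6 95.0
[[248. 193.]
 [345. 200.]
 [368. 121.]
 [174.  66.]]
```

View pics/w11.png

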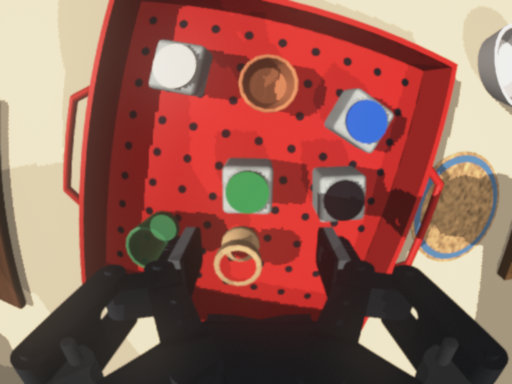

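```bash
python3 -m jog '[[-0.6,-0.15,1.5,0,0,0,6],[-0.42,-0.1,2.5,0,0,0,6],[0,0,2.5,0,0,0,6],[0,0,2.3,0,0,0,6],[0,0,1,0,0,0,6],[0,0,0,0,0,0,6],[0,0,0,0,0,0,3],[0,0,0,0,0,0,3],[0,0,0,0,0,0,3],[0,0,0,0,0,0,3],[0,0,0,0,0,0,3]]' 40; python3 -m jog '[[0,0,-1,0,0,0,3],[0,0,-2,0,0,0,3],[0,0,-3,0,0,0,3],[0,0,-3,0,0,0,3],[0,0,0,0,0,0,3],[0,0,0,0,0,0,3]]' 60; python3 - <<'E'
from h import *
p=cap("wrist");show(p,"w12.png"); go(.602,-.1771,.12,-83.8)
E
```

```text
time_s: 18.1
tcp_pos: [0.5002, 0.2094, 0.0332]
orientation: [-2.379, 2.049, -0.002]
force: [0.3, -1.0, 8.2]
finger_gap: 0.039
time_s: 18.6
tcp_pos: [0.5001, 0.2097, 0.1243]
orientation: [-2.378, 2.048, -0.003]
force: [0.1, -0.6, -1.6]
finger_gap: 0.0382
tcp [0.4994 0.2095 0.1227] yaw -81.5 tool shift cm [39.75 -4.4   0.27] tilt [ 0.001  0.001 -1.   ]
turn about tool z deg 2.3 (world -2.3 ) q6 96.1
```

View pics/w12.png

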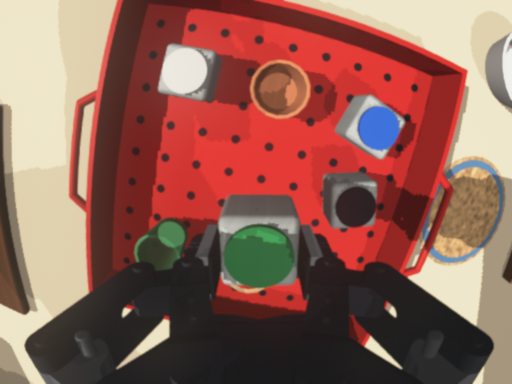

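```bash
python3 -m jog '[[3.5,-0.4,0,0,0,0.3,3],[4,-0.4,0,0,0,0.3,3],[4,-0.4,0,0,0,0.3,3],[4,-0.4,0,0,0,0.3,3],[4,-0.4,0,0,0,0.3,3],[4,-0.4,0,0,0,0.3,3],[4,-0.4,0,0,0,0.3,3],[4,-0.4,0,0,0,0.2,3],[4,-0.4,0,0,0,0,3],[4,-0.5,2,0,0,0,3],[0,0,2,0,0,0,3],[0,0,0,0,0,0,3]]' 60;python3 -m jog '[[0,0,0,0,0,0,3],[0,0,0,0,0,0,3]]'; python3 - <<'E'
from h import *
p=cap("wrist");show(p,"w13.png"); go(.602,-.1771,.033,-83.8)
E
```

```text
time_s: 19.65
tcp_pos: [0.5867, -0.1754, 0.0782]
orientation: [2.334, -2.099, -0.011]
force: [-1.3, 1.2, -0.9]
finger_gap: 0.0384
time_s: 19.82
tcp_pos: [0.5889, -0.1735, 0.0838]
orientation: [-2.34, 2.096, 0.001]
force: [0.7, 0.5, 0.6]
finger_gap: 0.0386
tcp [ 0.5892 -0.1734  0.0844] yaw -83.7 tool shift cm [ 0.51 -1.23  5.14] tilt [ 0.001 -0.    -1.   ]
turn about tool z deg 0.1 (world -0.1 ) q6 60.1
```

View pics/w13.png

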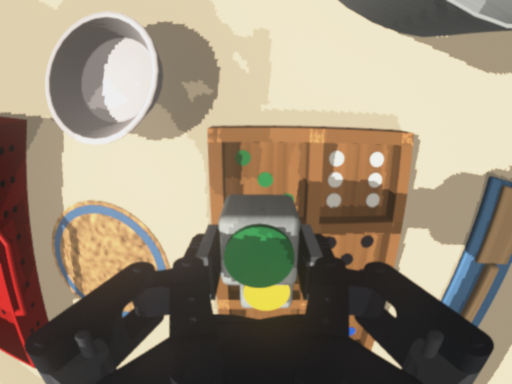

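```bash
python3 -m jog '[[0.3,-0.7,0.2,0,0,0.1,3],[0.2,-0.53,1,0,0,0,3],[0,0,2,0,0,0,3],[0,0,1.4,0,0,0,3],[0,0,0.4,0,0,0,3],[0,0,0,0,0,0,3],[0,0,0,0,0,0,3],[0,0,0,0,0,0,3]]'
```

```text
time_s: 20.53
tcp_pos: [0.6023, -0.1781, 0.0343]
orientation: [-2.337, 2.099, -0.002]
force: [0.1, 0.3, -0.2]
finger_gap: 0.0383
```

```bash
python3 -m jog '[[0,0,0.2,0,0,0,3],[0,0,0.17,0,0,0,3],[0,0,0,0,0,0,3],[0,0,0,0,0,0,3]]'
```

```text
time_s: 20.87
tcp_pos: [0.6021, -0.1782, 0.0304]
orientation: [-2.337, 2.099, -0.002]
force: [0.5, 0.7, 4.8]
finger_gap: 0.0384
```

Blue next at (0.5687, 0.1273), jaw yaw −112.5.

```bash
python3 -m jog '[[0,0,0,0,0,0,5],[0,0,0,0,0,0,5.5],[0,0,0,0,0,0,5.5],[0,0,-2,0,0,0,5.5],[0,0,-3,0,0,0,6],[0,0,-4,0,0,0,6],[0,0,0,0,0,0,6],[0,0,0,0,0,0,6]]'; python3 - <<'E'
from h import *
p=cap("wrist");show(p,"w14.png");go(.5687,.1273,.13,-112.5)
E
```

```text
time_s: 21.53
tcp_pos: [0.6026, -0.1785, 0.122]
orientation: [-2.336, 2.098, -0.006]
force: [-0.4, -0.1, -0.5]
finger_gap: 0.0602
tcp [ 0.6019 -0.1781  0.1201] yaw -83.9 tool shift cm [-3.072e+01  3.000e-02 -1.010e+00] tilt [ 0.001 -0.    -1.   ]
turn about tool z deg 28.6 (world -28.6 ) q6 60.3
```

View pics/w14.png

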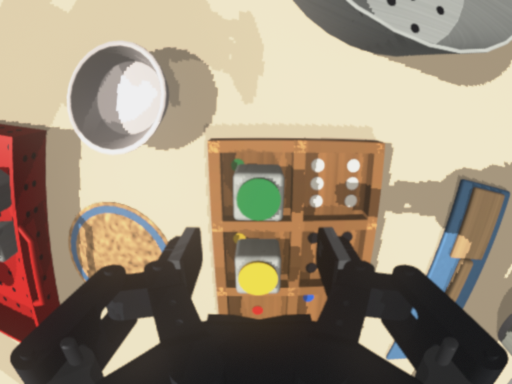

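```bash
python3 -m jog '[[-3.5,0,-0.2,0,0,0,5.4],[-4,0,-0.3,0,0,0,5.4],[-4,0,-0.3,0,0,0,5.4],[-4,0,-0.2,0,0,0,5.4],[-4,0,0,0,0,0,5.4],[-4,0,0,0,0,0,5.4],[-4,0,0,0,0,0,5.4],[-3.2,0,0,0,0,0,5.4],[0,0,0,0,0,7,5.4],[0,0,0,0,0,7,5.4],[0,0,0,0,0,7,5.4],[0,0,0,0,0,7,5.4]]';  python3 -m jog '[[0,0,0,0,0,0,5.4],[0,0,0,0,0,0,5.4]]'; python3 - <<'E'
from h import *
p=cap("wrist");show(p,"w15.png");go(.5687,.1273,.03,-112.5)
t=[proj(p,[.5039,.1317,.052]),proj(p,[.5687,.1273,.052]),proj(p,[.5875,.278,.052])];print(np.round(t))
import pickle; p6=pickle.load(open("w6.pkl","rb"))
print([np.round(at(p6,u,v,.055),3) for u,v in ((149,100),(361,101),(341,287))])
E
```

```text
time_s: 22.58
tcp_pos: [0.5682, 0.1275, 0.128]
orientation: [1.752, -2.606, -0.002]
force: [0.7, -1.0, -0.1]
finger_gap: 0.0542
time_s: 22.75
tcp_pos: [0.5685, 0.1271, 0.1285]
orientation: [1.764, -2.598, -0.001]
force: [-0.5, 0.6, -0.2]
finger_gap: 0.054
tcp [0.5686 0.1271 0.1288] yaw -111.6 tool shift cm [-0.03 -0.02  9.88] tilt [-0.001 -0.    -1.   ]
turn about tool z deg 0.9 (world -0.9 ) q6 116.6
[[282. 264.]
 [259. 195.]
 [ 97. 234.]]
[array([0.657, 0.339, 0.055]), array([0.638, 0.054, 0.055]), array([0.35 , 0.075, 0.055])]
```

View pics/w15.png

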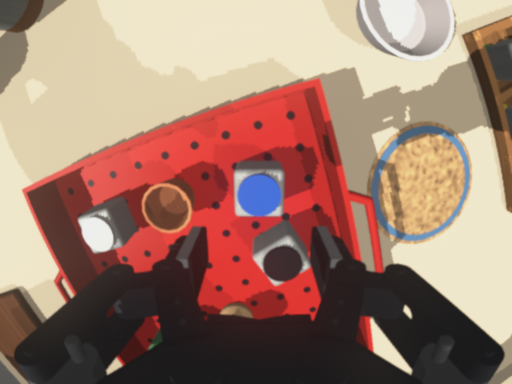

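```bash
python3 -m jog '[[0,0,1.5,0,0,0.9,5.4],[0,0,2.5,0,0,0,5.4],[0,0,2.5,0,0,0,5.4],[0,0,2.3,0,0,0,5.4],[0,0,1,0,0,0,5.4],[0,0,0,0,0,0,5.4],[0,0,0,0,0,0,3],[0,0,0,0,0,0,3],[0,0,0,0,0,0,3],[0,0,0,0,0,0,3],[0,0,0,0,0,0,3]]' 40; python3 -m jog '[[0,0,-1,0,0,0,3],[0,0,-2,0,0,0,3],[0,0,-3,0,0,0,3],[0,0,-3,0,0,0,3],[0,0,0,0,0,0,3],[0,0,0,0,0,0,3]]' 60; python3 - <<'E'
from h import *
p=cap("wrist");show(p,"w16.png"); go(.4666,-.2641,.12,-83.8)
E
```

```text
time_s: 23.72
tcp_pos: [0.5694, 0.1272, 0.0326]
orientation: [-1.739, 2.615, -0.001]
force: [-0.4, 0.0, 6.8]
finger_gap: 0.0391
time_s: 24.22
tcp_pos: [0.5697, 0.1273, 0.124]
orientation: [-1.738, 2.613, -0.003]
force: [-0.4, -0.2, -1.1]
finger_gap: 0.0381
tcp [0.5689 0.1272 0.1223] yaw -112.8 tool shift cm [40.04 -5.71  0.21] tilt [ 0.001  0.    -1.   ]
turn about tool z deg -29.0 (world 29.0 ) q6 117.8
```

View pics/w16.png

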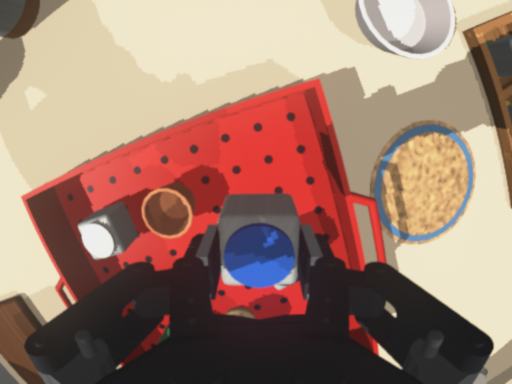

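```bash
python3 -m jog '[[3.5,-0.5,0,0,0,0,3],[4,-0.57,0,0,0,0,3],[4,-0.57,0,0,0,0,3],[4,-0.57,0,0,0,0,3],[4,-0.57,0,0,0,0,3],[4,-0.57,0,0,0,0,3],[4,-0.57,0,0,0,0,3],[4,-0.57,0,0,0,0,3],[4,-0.57,0,0,0,0,3],[4,-0.6,0,0,0,0,3],[0.5,0,0,0,0,-6,3],[0,0,0,0,0,-6,3]]' 60;python3 -m jog '[[0,0,0,0,0,-6,3],[0,0,1.5,0,0,-6,3],[0,0,2,0,0,-5,3],[0,0,0,0,0,0,3],[0,0,0,0,0,0,3],[0,0,0,0,0,0,3]]'; python3 - <<'E'
from h import *
p=cap("wrist");show(p,"w17.png"); go(.4666,-.2641,.0343,-83.8)
E
```

```text
time_s: 25.27
tcp_pos: [0.4648, -0.2657, 0.1203]
orientation: [2.004, -2.419, -0.003]
force: [-0.6, 0.8, -0.4]
finger_gap: 0.0383
time_s: 25.77
tcp_pos: [0.4663, -0.2635, 0.087]
orientation: [-2.336, 2.101, 0.001]
force: [-1.0, -0.0, -1.1]
finger_gap: 0.0383
tcp [ 0.4665 -0.2637  0.0874] yaw -83.9 tool shift cm [0.04 0.   5.31] tilt [ 0. -0. -1.]
turn about tool z deg -0.1 (world 0.1 ) q6 46.2
```

View pics/w17.png

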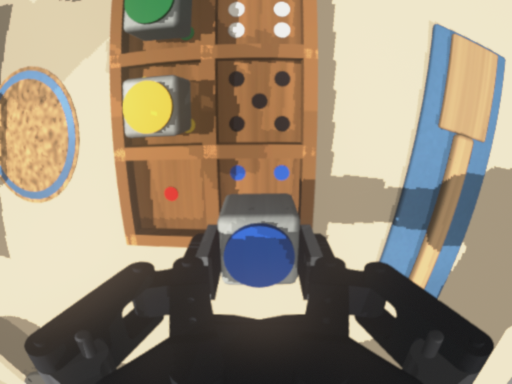

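```bash
python3 -m jog '[[0,0,1.5,0,0,0,3],[0,0,2,0,0,0,3],[0,0,1.5,0,0,0,3],[0,0,0.3,0,0,0,3],[0,0,0,0,0,0,3],[0,0,0,0,0,0,3],[0,0,0.2,0,0,0,3],[0,0,0.2,0,0,0,3],[0,0,0,0,0,0,3],[0,0,0,0,0,0,3]]'
```

```text
time_s: 26.65
tcp_pos: [0.4664, -0.2636, 0.0298]
orientation: [-2.339, 2.097, -0.0]
force: [0.7, -0.7, -0.8]
finger_gap: 0.0382
```

```bash
python3 -m jog '[[0,0,0.04,0,0,0,3],[0,0,0,0,0,0,5],[0,0,0,0,0,0,5.5],[0,0,0,0,0,0,5.5],[0,0,-2,0,0,0,5.5],[0,0,-3,0,0,0,6],[0,0,-4,0,0,0,6],[0,0,0,0,0,0,6],[0,0,0,0,0,0,6]]'; python3 - <<'E'
from h import *
p=cap("wrist");show(p,"w18.png");go(.5039,.1317,.13,-76.3)
E
```

```text
time_s: 27.4
tcp_pos: [0.4672, -0.2642, 0.1213]
orientation: [-2.339, 2.097, -0.006]
force: [-0.5, 0.2, -0.3]
finger_gap: 0.0596
tcp [ 0.4665 -0.2637  0.1197] yaw -83.8 tool shift cm [-38.9   -8.01  -1.06] tilt [ 0.001 -0.001 -1.   ]
turn about tool z deg -7.5 (world 7.5 ) q6 46.0
```

View pics/w18.png

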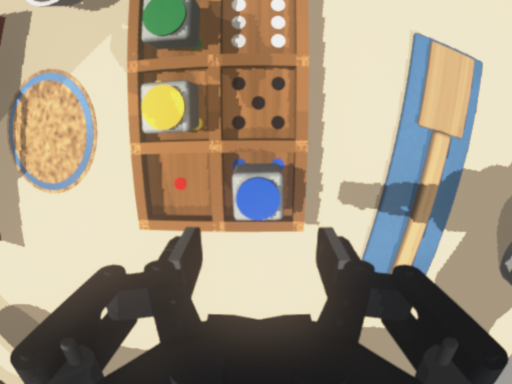

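```bash
python3 -m jog '[[-3.4,-0.7,-0.3,0,0,0,5.5],[-3.9,-0.8,-0.3,0,0,0,5.5],[-3.9,-0.8,-0.3,0,0,0,5.5],[-3.9,-0.8,-0.2,0,0,0,5.5],[-3.9,-0.8,0,0,0,0,5.5],[-3.9,-0.8,0,0,0,0,5.5],[-3.9,-0.8,0,0,0,0,5.5],[-3.9,-0.8,0,0,0,0,5.5],[-3.9,-0.8,0,0,0,0,5.5],[-3.9,-0.8,0,0,0,0,5.5],[-0.4,-0.1,0,0,0,-3.7,5.5],[0,0,0,0,0,-3.8,5.5]]';  python3 -m jog '[[0,0,0,0,0,0,5.4],[0,0,0,0,0,0,5.4]]'; python3 - <<'E'
from h import *
p=cap("wrist");show(p,"w19.png");go(.5039,.1317,.03,-76.3)
t=[proj(p,[.5039,.1317,.052]),proj(p,[.5875,.278,.052])];print(np.round(t))
E
```

```text
time_s: 28.45
tcp_pos: [0.5028, 0.1343, 0.1287]
orientation: [2.476, -1.932, -0.003]
force: [-0.4, 0.2, 0.5]
finger_gap: 0.0552
time_s: 28.62
tcp_pos: [0.5031, 0.1318, 0.1292]
orientation: [2.468, -1.941, -0.002]
force: [-0.5, -0.5, 0.5]
finger_gap: 0.0543
tcp [0.5032 0.1315 0.1294] yaw -76.4 tool shift cm [-0.   -0.08  9.94] tilt [-0.001 -0.    -1.   ]
turn about tool z deg -0.1 (world 0.1 ) q6 82.6
[[260. 195.]
 [105.  55.]]
```

View pics/w19.png

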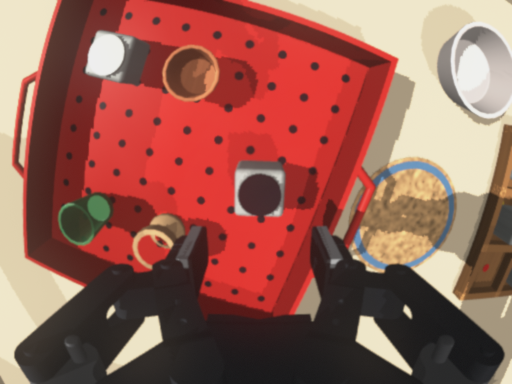

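```bash
python3 -m jog '[[0,0,1.5,0,0,0,5.4],[0,0,2.5,0,0,0,5.4],[0,0,2.5,0,0,0,5.4],[0,0,2.3,0,0,0,5.4],[0,0,1,0,0,0,5.4],[0,0,0,0,0,0,5.4],[0,0,0,0,0,0,3],[0,0,0,0,0,0,3],[0,0,0,0,0,0,3],[0,0,0,0,0,0,3],[0,0,0,0,0,0,3]]' 40; python3 -m jog '[[0,0,-1,0,0,0,3],[0,0,-2,0,0,0,3],[0,0,-3,0,0,0,3],[0,0,-3,0,0,0,3],[0,0,0,0,0,0,3],[0,0,0,0,0,0,3]]' 60; python3 - <<'E'
from h import *
p=cap("wrist");show(p,"w20.png"); go(.5382,-.2564,.12,-83.8)
E
```

```text
time_s: 29.58
tcp_pos: [0.5042, 0.1319, 0.0332]
orientation: [-2.47, 1.939, -0.002]
force: [0.4, -0.4, 7.8]
finger_gap: 0.0391
time_s: 30.08
tcp_pos: [0.5044, 0.132, 0.1244]
orientation: [-2.469, 1.938, -0.004]
force: [-0.0, 0.6, -1.7]
finger_gap: 0.0388
tcp [0.5036 0.1319 0.1229] yaw -76.3 tool shift cm [38.54  5.86  0.28] tilt [ 0.001  0.    -1.   ]
turn about tool z deg 7.5 (world -7.5 ) q6 82.4
```

View pics/w20.png

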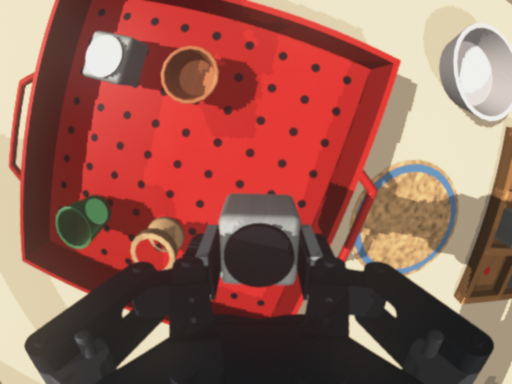

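```bash
python3 -m jog '[[3.3,0.5,0,0,0,0,3],[3.9,0.6,0,0,0,0,3],[3.9,0.6,0,0,0,0,3],[3.9,0.6,0,0,0,0,3],[3.9,0.6,0,0,0,0,3],[3.9,0.6,0,0,0,0,3],[3.9,0.6,0,0,0,0,3],[3.9,0.6,0,0,0,0,3],[3.9,0.6,0,0,0,0,3],[3.9,0.6,0,0,0,2.5,3],[0.1,0,1.5,0,0,2.5,3],[0,0,2,0,0,2.5,3]]' 60;python3 -m jog '[[0,0,0,0,0,0,3],[0,0,0,0,0,0,3],[0,0,0,0,0,0,3]]'; python3 - <<'E'
from h import *
p=cap("wrist");show(p,"w21.png"); go(.5382,-.2564,.0343,-83.8)
E
```

```text
time_s: 31.13
tcp_pos: [0.5375, -0.2586, 0.0866]
orientation: [-2.334, 2.103, -0.001]
force: [-0.2, 0.8, -1.5]
finger_gap: 0.038
time_s: 31.38
tcp_pos: [0.5377, -0.2558, 0.0877]
orientation: [-2.341, 2.095, 0.0]
force: [0.2, 0.0, -0.1]
finger_gap: 0.0383
tcp [ 0.5379 -0.2559  0.0881] yaw -83.7 tool shift cm [ 0.05 -0.02  5.38] tilt [ 0.001 -0.    -1.   ]
turn about tool z deg 0.1 (world -0.1 ) q6 50.8
```

View pics/w21.png

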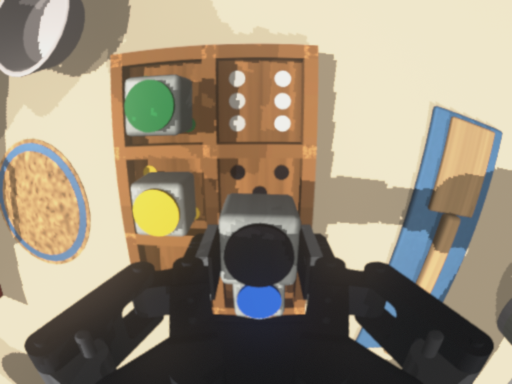

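```bash
python3 -m jog '[[0.05,0,1.5,0,0,0.1,3],[0,0,2,0,0,0,3],[0,0,1.5,0,0,0,3],[0,0,0.3,0,0,0,3],[0,0,0,0,0,0,3],[0,0,0,0,0,0,3],[0,0,0.2,0,0,0,3],[0,0,0.2,0,0,0,3],[0,0,0,0,0,0,3],[0,0,0,0,0,0,3]]'
```

```text
time_s: 32.27
tcp_pos: [0.5378, -0.2567, 0.0305]
orientation: [-2.337, 2.099, -0.0]
force: [0.1, -0.3, -0.9]
finger_gap: 0.0384
```

```bash
python3 -m jog '[[0,0,0.05,0,0,0,3],[0,0,0,0,0,0,5],[0,0,0,0,0,0,5.5],[0,0,0,0,0,0,5.5],[0,0,-2,0,0,0,5.5],[0,0,-3,0,0,0,6],[0,0,-4,0,0,0,6],[0,0,0,0,0,0,6],[0,0,0,0,0,0,6]]'; python3 - <<'E'
from h import *
p=cap("wrist");show(p,"w22.png");go(.5875,.278,.13,-94.3)
E
```

```text
time_s: 33.02
tcp_pos: [0.5386, -0.2573, 0.1221]
orientation: [-2.337, 2.099, -0.007]
force: [-0.1, -0.5, -0.7]
finger_gap: 0.0599
tcp [ 0.5379 -0.2568  0.1202] yaw -83.9 tool shift cm [-52.64 -10.65  -1.01] tilt [ 0.001 -0.001 -1.   ]
turn about tool z deg 10.4 (world -10.4 ) q6 50.9
```

View pics/w22.png

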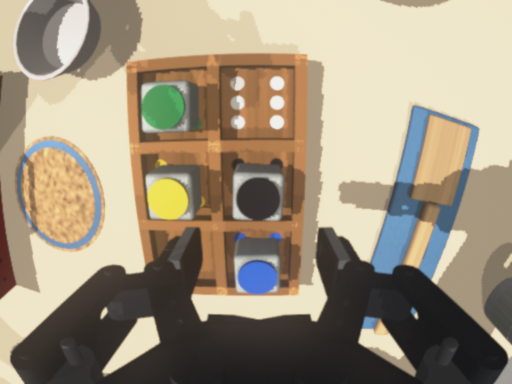

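```bash
python3 -m jog '[[-3.4,-0.7,-0.3,0,0,0,5.5],[-3.9,-0.8,-0.3,0,0,0,5.5],[-3.9,-0.8,-0.3,0,0,0,5.5],[-3.9,-0.8,-0.2,0,0,0,5.5],[-3.9,-0.8,0,0,0,0,5.5],[-3.9,-0.8,0,0,0,0,5.5],[-3.9,-0.8,0,0,0,0,5.5],[-3.9,-0.8,0,0,0,0,5.5],[-3.9,-0.8,0,0,0,0,5.5],[-3.9,-0.8,0,0,0,0,5.5],[-3.9,-0.8,0,0,0,0,5.5],[-3.9,-0.8,0,0,0,0,5.5]]';  python3 -m jog '[[-3.9,-0.8,0,0,0,0,5.5],[-2.4,-0.4,0,0,0,0,5.5],[0,0,0,0,0,5.2,5.4],[0,0,0,0,0,5.2,5.4],[0,0,0,0,0,0,5.4],[0,0,0,0,0,0,5.4]]'; python3 - <<'E'
from h import *
p=cap("wrist");show(p,"w23.png");go(.5875,.278,.03,-94.3)
t=[proj(p,[.5875,.278,.052])];print(np.round(t))
E
```

```text
time_s: 34.07
tcp_pos: [0.5819, 0.2158, 0.1292]
orientation: [2.336, -2.098, -0.002]
force: [-0.1, -0.2, 0.8]
finger_gap: 0.0546
time_s: 34.57
tcp_pos: [0.5875, 0.2776, 0.1295]
orientation: [2.139, -2.299, -0.001]
force: [0.9, -0.4, 0.2]
finger_gap: 0.0535
tcp [0.5876 0.2775 0.1298] yaw -94.1 tool shift cm [-0.06  0.    9.98] tilt [-0.001 -0.    -1.   ]
turn about tool z deg 0.2 (world -0.2 ) q6 112.6
[[259. 195.]]
```

View pics/w23.png

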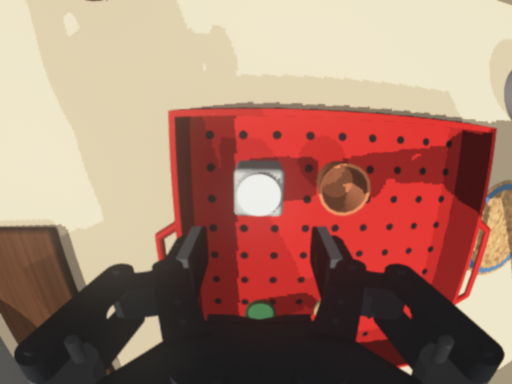

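```bash
python3 - <<'E'
from h import *
p=cap("wrist"); t=p["tool"]
for u,v,z in ((345,189,.042),(319,189,.042),(371,189,.042),(258,194,.052)):
    X=at(p,u,v,z); print(np.round(X,4),np.round(t[1].T@(X-t[0]),4))
E
```

```text
[0.5846 0.2063 0.042 ] [ 0.0711 -0.0022  0.0878]
[0.5863 0.2286 0.042 ] [ 0.0488 -0.0023  0.0878]
[0.5829 0.1828 0.042 ] [ 0.0947 -0.0022  0.0878]
[0.5888 0.2785 0.052 ] [-0.0012 -0.0012  0.0778]
```

```bash
python3 -m jog '[[-0.1,-0.05,1.5,0,0,0.2,5],[0,0,2.5,0,0,0,5],[0,0,2.5,0,0,0,5],[0,0,2.3,0,0,0,5],[0,0,1,0,0,0,5],[0,0,0,0,0,0,5],[0,0,0,0,0,0,3],[0,0,0,0,0,0,3],[0,0,0,0,0,0,3],[0,0,0,0,0,0,3],[0,0,0,0,0,0,3]]' 40; python3 -m jog '[[0,0,-1,0,0,0,3],[0,0,-2,0,0,0,3],[0,0,-3,0,0,0,3],[0,0,-3,0,0,0,3],[0,0,0,0,0,0,3],[0,0,0,0,0,0,3]]' 60; python3 - <<'E'
from h import *
p=cap("wrist");show(p,"w24.png"); go(.6097,-.2487,.12,-83.8)
E
```

```text
time_s: 35.58
tcp_pos: [0.5888, 0.2788, 0.0336]
orientation: [-2.133, 2.305, -0.001]
force: [0.6, 0.1, 0.3]
finger_gap: 0.039
time_s: 36.08
tcp_pos: [0.5893, 0.279, 0.1255]
orientation: [-2.131, 2.304, -0.003]
force: [-0.1, 0.1, -1.6]
finger_gap: 0.0386
tcp [0.5886 0.2788 0.1237] yaw -94.5 tool shift cm [52.42 -6.21  0.34] tilt [ 0.001  0.001 -1.   ]
turn about tool z deg -10.7 (world 10.7 ) q6 113.0
```

View pics/w24.png

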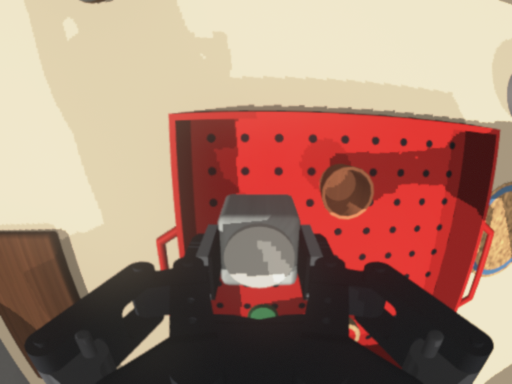

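```bash
python3 -m jog '[[3.4,-0.4,0,0,0,0,3],[4,-0.48,0,0,0,0,3],[4,-0.48,0,0,0,0,3],[4,-0.48,0,0,0,0,3],[4,-0.48,0,0,0,0,3],[4,-0.48,0,0,0,0,3],[4,-0.48,0,0,0,0,3],[4,-0.48,0,0,0,0,3],[4,-0.48,0,0,0,0,3],[4,-0.48,0,0,0,0,3],[4,-0.48,0,0,0,0,3],[4,-0.48,0,0,0,0,3]]' 60;python3 -m jog '[[4,-0.48,0,0,0,0,3],[1,0,0,0,0,-5.3,3],[0,0,1.5,0,0,-5.4,3],[0,0,2,0,0,0,3],[0,0,0,0,0,0,3],[0,0,0,0,0,0,3],[0,0,0,0,0,0,3]]'; python3 - <<'E'
from h import *
p=cap("wrist");show(p,"w25.png"); go(.6097,-.2487,.0343,-83.8)
E
```

```text
time_s: 37.13
tcp_pos: [0.6073, -0.2, 0.1216]
orientation: [2.133, -2.306, -0.003]
force: [0.5, 0.2, -1.3]
finger_gap: 0.0381
time_s: 37.72
tcp_pos: [0.6091, -0.2483, 0.0881]
orientation: [-2.339, 2.098, 0.0]
force: [0.1, -0.5, -0.2]
finger_gap: 0.0383
tcp [ 0.6094 -0.2484  0.0886] yaw -83.8 tool shift cm [ 0.03 -0.02  5.43] tilt [ 0.001 -0.    -1.   ]
turn about tool z deg 0.0 (world -0.0 ) q6 54.9
```

View pics/w25.png

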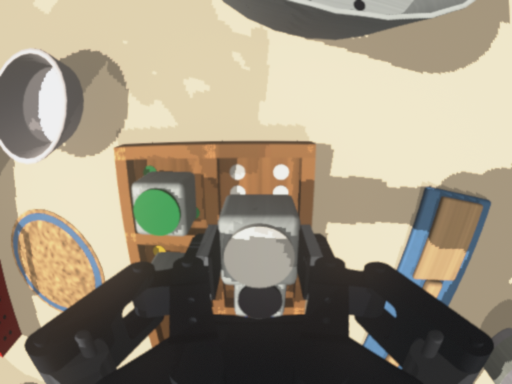

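```bash
python3 -m jog '[[0.03,0,1.5,0,0,0,3],[0,0,2,0,0,0,3],[0,0,1.5,0,0,0,3],[0,0,0.3,0,0,0,3],[0,0,0,0,0,0,3],[0,0,0,0,0,0,3],[0,0,0.2,0,0,0,3],[0,0,0.2,0,0,0,3],[0,0,0,0,0,0,3],[0,0,0,0,0,0,3]]'
```

```text
time_s: 38.6
tcp_pos: [0.6091, -0.2488, 0.031]
orientation: [-2.339, 2.097, -0.0]
force: [-0.2, 0.1, -1.2]
finger_gap: 0.0381
```

```bash
python3 -m jog '[[0,0,0.05,0,0,0,3],[0,0,0,0,0,0,3]]'; python3 -m jog '[[0,0,0,0,0,0,5],[0,0,0,0,0,0,5.5],[0,0,0,0,0,0,5.5],[0,0,-2,0,0,0,5.5],[0,0,-3,0,0,0,6],[0,0,-4,0,0,0,6],[0,0,-4,0,0,0,6],[0,0,-4,0,0,0,6],[0,0,0,0,0,0,6],[0,0,0,0,0,0,6]]'; python3 - <<'E'
from h import *
p=cap("wrist");show(p,"w26.png");go(.6,-.05,.25,-94.3)
E
```

```text
time_s: 38.77
tcp_pos: [0.6092, -0.2489, 0.0305]
orientation: [-2.339, 2.097, -0.001]
force: [0.0, 1.1, 2.4]
finger_gap: 0.0383
time_s: 39.6
tcp_pos: [0.6098, -0.2492, 0.2029]
orientation: [-2.338, 2.097, -0.007]
force: [0.7, 0.5, -1.4]
finger_gap: 0.0601
tcp [ 0.6092 -0.2489  0.2007] yaw -83.8 tool shift cm [-19.87  -1.25  -4.94] tilt [ 0.001 -0.    -1.   ]
turn about tool z deg 10.5 (world -10.5 ) q6 54.8
```

View pics/w26.png

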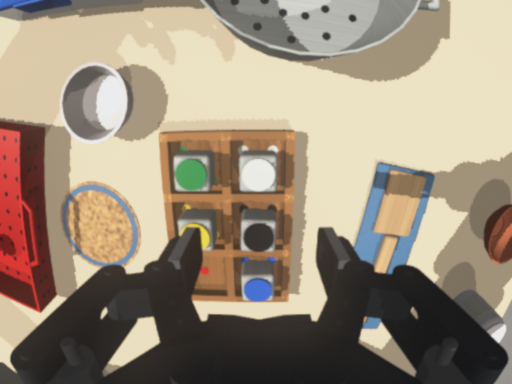

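```bash
python3 -m jog '[[-3,-0.2,-0.7,0,0,1,3],[-3,-0.2,-0.7,0,0,1,0],[-3,-0.2,-0.7,0,0,1,0],[-3,-0.2,-0.7,0,0,1,0],[-3,-0.2,-0.7,0,0,1,0],[-3,-0.2,-0.7,0,0,1,0],[-2,-0.2,-0.5,0,0,0.5,0],[0,0,0,0,0,0,0],[0,0,0,0,0,0,0],[0,0,0,0,0,0,0]]'; python3 - <<'E'
from h import *
p=cap("wrist");show(p,"w27.png");go(.6,-.05,.25,-90)
import pickle; pickle.dump(p,open("w27.pkl","wb"))
for n in ("dish","mat"):
    for sc,b in box(p,n): print(n,sc,np.round(b,1),np.round(at(p,(b[0]+b[2])/2,(b[1]+b[3])/2,0.04 if n=="dish" else 0),4))
E
```

```text
time_s: 40.48
tcp_pos: [0.6109, -0.0489, 0.2458]
orientation: [2.216, -2.225, -0.002]
force: [0.7, 0.1, -0.7]
finger_gap: -0.0001
tcp [ 0.6109 -0.0493  0.246 ] yaw -90.3 tool shift cm [ 0.08  1.09 -0.4 ] tilt [-0.002  0.    -1.   ]
turn about tool z deg -0.3 (world 0.3 ) q6 78.5
dish 0.77 [221.6  70.  302.8 152.6] [ 0.672  -0.0526  0.04  ]
mat 0.74 [205.1 190.4 297.7 265. ] [ 0.5087 -0.0374  0.    ]
```

View pics/w27.png

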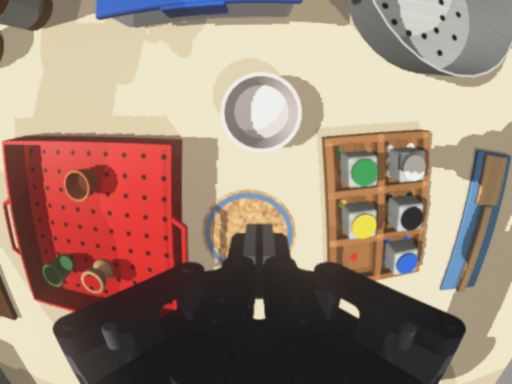

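```bash
python3 - <<'E'
from h import *
import pickle
def circ(p,pts,z,R0,x0):
    P=np.array([at(p,u,v,z)[:2] for u,v in pts])
    f=lambda q:np.hypot(P[:,0]-q[0],P[:,1]-q[1])-q[2]
    q=least_squares(f,[*x0,R0],loss="soft_l1",f_scale=.002); return np.round(q.x,4),len(pts),np.round(np.abs(q.fun).mean(),4)
for fn,roi in (("w1.pkl",(95,150,195,245)),("w6.pkl",(360,140,440,230)),("w27.pkl",(195,180,305,240))):
    p=pickle.load(open(fn,"rb")); h=cv2.cvtColor(p["image"],cv2.COLOR_BGR2HSV)
    m=((h[...,0]>95)&(h[...,0]<125)&(h[...,1]>80)&(h[...,2]>60)); k=np.zeros_like(m); k[roi[1]:roi[3],roi[0]:roi[2]]=1; m&=k
    v,u=np.nonzero(m); print(fn,circ(p,list(zip(u,v)),0.001,.065,(.5,-.04)))
p=pickle.load(open("w27.pkl","rb")); show(p,"w27a.png",(210,60,315,165),5)
E
```

```text
w1.pkl (array([ 0.4982, -0.0327,  0.0598]), 292, np.float64(0.0008))
w6.pkl (array([ 0.4982, -0.033 ,  0.0599]), 340, np.float64(0.0009))
w27.pkl (array([ 0.4982, -0.0329,  0.0597]), 278, np.float64(0.001))
```

View pics/w27a.png

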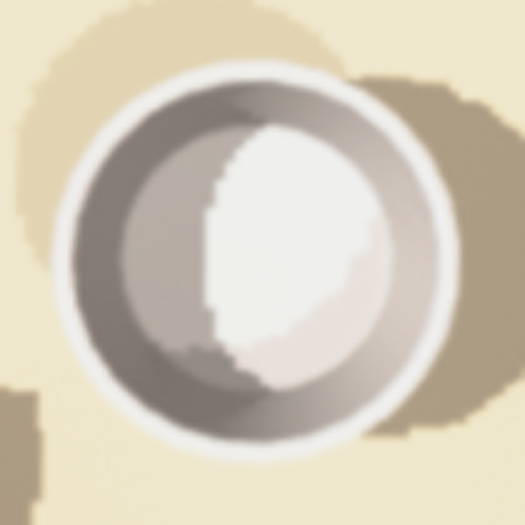

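```bash
python3 - <<'E'
from h import *
import pickle
p=pickle.load(open("w27.pkl","rb"))
pts=[(53,258),(460,258),(257,60),(257,460),(113,118),(400,118),(113,400),(400,400)]
P=np.array([at(p,210+u/5,60+v/5,.04)[:2] for u,v in pts])[:4]; 
q=least_squares(lambda q:np.hypot(P[:,0]-q[0],P[:,1]-q[1])-q[2],[.67,-.05,.048]); print(q.x,q.fun)
pts=[(120,258),(393,258),(257,122),(257,392)]
P=np.array([at(p,210+u/5,60+v/5,.006)[:2] for u,v in pts]); 
q=least_squares(lambda q:np.hypot(P[:,0]-q[0],P[:,1]-q[1])-q[2],[.67,-.05,.048]); print(q.x,q.fun)
d=np.array([.4982,-.0329])-[.672,-.0528]; print(d,np.hypot(*d),np.degrees(np.arctan2(*d[::-1])))
go(.672,-.0528,.07,-83.5)
E
```

```text
[ 0.67096669 -0.05164132  0.04734712] [ 0.00015377  0.00015429 -0.00015792 -0.00015013]
[ 0.6708273  -0.05190457  0.03484499] [ 2.23051514e-08  2.24448539e-08 -2.22906380e-08 -2.21676437e-08]
[-0.1738  0.0199] 0.1749355595640864 173.46811170820376
tcp [ 0.611  -0.0495  0.2464] yaw -90.3 tool shift cm [ 0.3  -6.12 17.63] tilt [-0.001  0.    -1.   ]
turn about tool z deg -6.8 (world 6.8 ) q6 78.5
```

```bash
python3 -m jog '[[0.1,-2,2,0,0,0,0],[0.1,-2,2,0,0,0,0],[0,-2,3,0,0,3,0],[0,0,4,0,0,3,0],[0,0,4,0,0,0,0],[0,0,2.5,0,0,0,0],[0,0,0,0,0,0,0],[0,0,0,0,0,0,0],[0,0,0,0,0,0,0]]' 40; python3 - <<'E'
from h import *
p=cap("wrist");show(p,"w28.png");go(.671,-.0518,.016,-96.3)
E
```

```text
time_s: 41.38
tcp_pos: [0.6721, -0.0514, 0.0744]
orientation: [-2.095, 2.339, -0.003]
force: [-0.4, 0.0, 0.3]
finger_gap: 0.0002
tcp [ 0.6724 -0.0513  0.0749] yaw -96.3 tool shift cm [0.07 0.15 5.89] tilt [ 0.003 -0.001 -1.   ]
turn about tool z deg 0.0 (world -0.0 ) q6 85.4
```

View pics/w28.png

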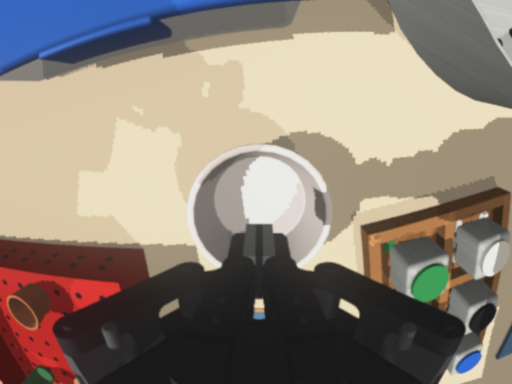

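```bash
python3 -m jog '[[0.07,0.15,1.5,0,0,0,0],[0,0,2,0,0,0,0],[0,0,1.5,0,0,0,0],[0,0,0.8,0,0,0,0],[0,0,0,0,0,0,0],[0,0,0,0,0,0,0]]'; python3 -m jog '[[0,0.6,0,0,0,0,0],[0,0.6,0,0,0,0,0],[0,0.4,0,0,0,0,0],[0,0,0,0,0,0,0],[0,0,0,0,0,0,0]]'
```

```text
time_s: 41.93
tcp_pos: [0.6703, -0.0514, 0.0157]
orientation: [-2.096, 2.339, -0.002]
force: [1.0, 0.1, 0.4]
finger_gap: 0.0002
time_s: 42.35
tcp_pos: [0.6537, -0.0495, 0.0148]
orientation: [-2.096, 2.339, -0.001]
force: [0.4, 0.3, -0.0]
finger_gap: -0.0001
```

```bash
python3 -m jog '[[0,0.3,0,0,0,0,0],[0,0.3,0,0,0,0,0],[0,0.3,0,0,0,0,0],[0,0.3,0,0,0,0,0],[0,0.5,0,0,0,0,0],[0,0.5,0,0,0,0,0],[0,0.5,0,0,0,0,0],[0,0.5,0,0,0,0,0]]'; python3 - <<'E'
from h import *
p=cap("wrist");show(p,"w29.png");go(.4982,-.0329,.016)
E
```

```text
time_s: 43.02
tcp_pos: [0.6214, -0.0459, 0.0142]
orientation: [-2.097, 2.339, 0.0]
force: [1.7, -0.9, -0.6]
finger_gap: 0.0001
tcp [ 0.6206 -0.0458  0.0141] yaw -96.3 tool shift cm [ 0.05 12.31 -0.18] tilt [-0.001  0.    -1.   ]
```

View pics/w29.png

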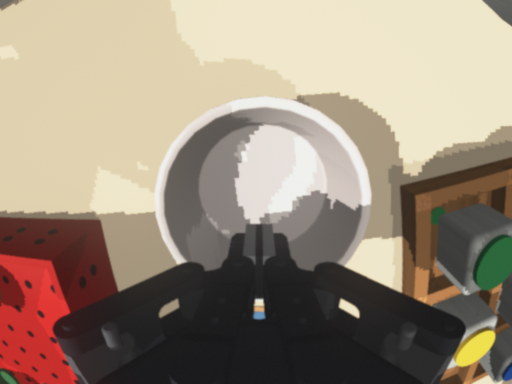

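```bash
cat >> h.py <<'E'
def dishfit(p,pts,z=.04,R0=.048):
    P=np.array([at(p,u,v,z)[:2] for u,v in pts]); t=p["tool"]
    q=least_squares(lambda q:np.hypot(P[:,0]-q[0],P[:,1]-q[1])-R0,[t[0][0],t[0][1]]); X=np.array([*q.x,z])
    print("dish",np.round(q.x,4),"res",np.round(q.fun,4),"in tool",np.round(t[1].T@(X-t[0]),4),"to mat",np.round(t[1].T@(np.array([.4982,-.0329,z])-X),4))
E
python3 - <<'E'
from h import *
p=cap("wrist")
dishfit(p,[(157,200),(371,200),(264,97),(188,127),(341,130)])
E
```

```text
dish [ 0.6446 -0.0501] res [-0.0014 -0.001   0.0006  0.0001 -0.0005] in tool [ 0.0016 -0.0243 -0.0259] to mat [-1.100e-03  1.474e-01  1.000e-04]
```

```bash
python3 -m jog '[[0,0.6,0,0,0,0,0],[0,0.8,0,0,0,0,0],[0,0.8,0,0,0,0,0],[0,0.8,0,0,0,0,0],[0,0.8,0,0,0,0,0],[0,0.8,0,0,0,0,0],[0,0.8,0,0,0,0,0],[0,0.8,0,0,0,0,0],[0,0.8,0,0,0,0,0],[0,0.6,0,0,0,0,0],[0,0.4,0,0,0,0,0],[0,0,0,0,0,0,0]]'; python3 - <<'E'
from h import *
p=cap("wrist");show(p,"w30.png");go(.4982,-.0329,.016)
E
```

```text
time_s: 44.12
tcp_pos: [0.5416, -0.0372, 0.0142]
orientation: [2.097, -2.339, -0.001]
force: [0.4, -0.1, -0.8]
finger_gap: -0.0001
tcp [ 0.5421 -0.0372  0.0142] yaw -96.3 tool shift cm [ 0.05  4.41 -0.18] tilt [-0.  0. -1.]
```

View pics/w30.png

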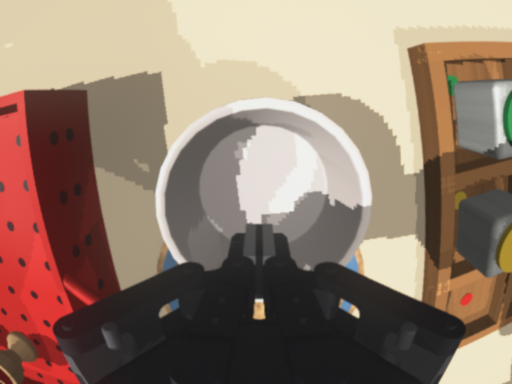

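```bash
python3 -m jog '[[0,0.5,0,0,0,0,0],[0,0.7,0,0,0,0,0],[0,0.8,0,0,0,0,0],[0,0.8,0,0,0,0,0],[0,0.8,0,0,0,0,0],[0,0.8,0,0,0,0,0],[0,0.8,0,0,0,0,0],[0,0.7,0,0,0,0,0],[0,0.5,0,0,0,0,0],[0,0.4,0,0,0,0,0],[0,0,0,0,0,0,0],[0,0,0,0,0,0,0]]'; python3 - <<'E'
from h import *
p=cap("wrist");show(p,"w31.png");go(.4982,-.0329,.016)
E
```

```text
time_s: 45.17
tcp_pos: [0.4747, -0.0299, 0.0142]
orientation: [2.097, -2.34, -0.0]
force: [-0.3, -0.5, 0.6]
finger_gap: -0.0001
tcp [ 0.4749 -0.0299  0.0142] yaw -96.3 tool shift cm [ 0.05 -2.35 -0.18] tilt [-0.  0. -1.]
```

View pics/w31.png

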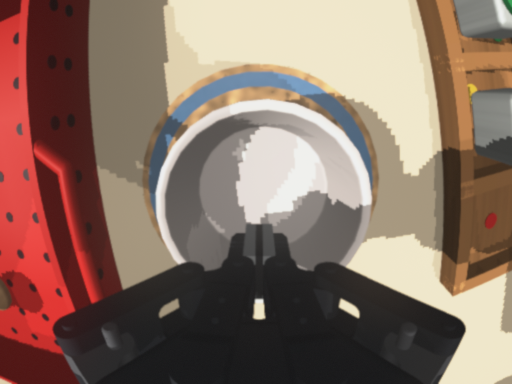

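Dish looks on the mat; back off slightly from the wall, rise straight up, and look.

```bash
python3 -m jog '[[0,-0.5,0,0,0,0,0],[0,-0.5,0,0,0,0,0],[0,0,0,0,0,0,0],[0,0,-2,0,0,0,0],[0,0,-4,0,0,0,0],[0,0,-4,0,0,0,0],[0,0,-4,0,0,0,0],[0,-2,-4,0,0,0,0],[0,-3,-3,0,0,0,0],[0,0,0,0,0,0,0],[0,0,0,0,0,0,0],[0,0,0,0,0,0,0]]'; python3 - <<'E'
from h import *
p=cap("wrist");show(p,"w32.png");show(cap("scene"),"s2.png")
p=cap("wrist")
import pickle; pickle.dump(p,open("w32.pkl","wb"))
E
```

```text
time_s: 46.22
tcp_pos: [0.5322, -0.0361, 0.2198]
orientation: [2.096, -2.339, -0.002]
force: [-0.0, 0.8, -1.0]
finger_gap: 0.0
```

View pics/w32.png

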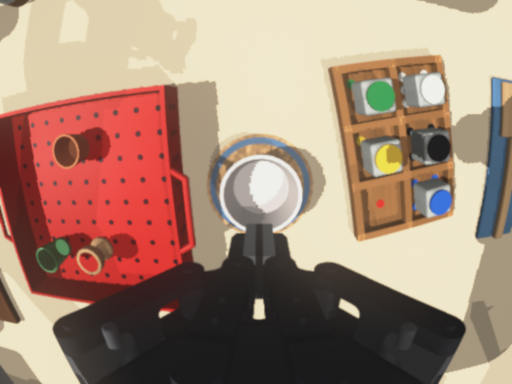

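View pics/s2.png

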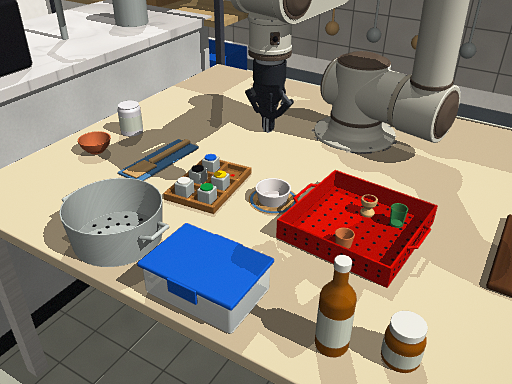

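```bash
python3 - <<'E'
from h import *
import pickle
p=pickle.load(open("w32.pkl","rb")); show(p,"w32a.png",(200,125,320,245),5)
show(cap("scene"),"s2a.png",(100,130,300,250),4)
E
```

```text
(no output)
```

View pics/w32a.png

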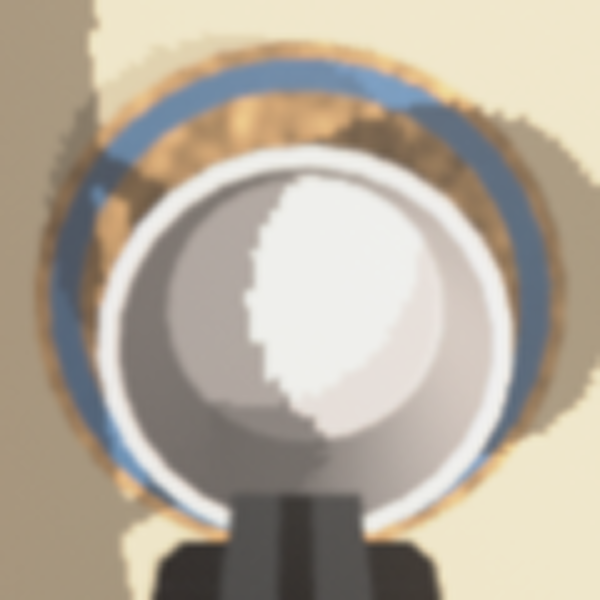

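View pics/s2a.png

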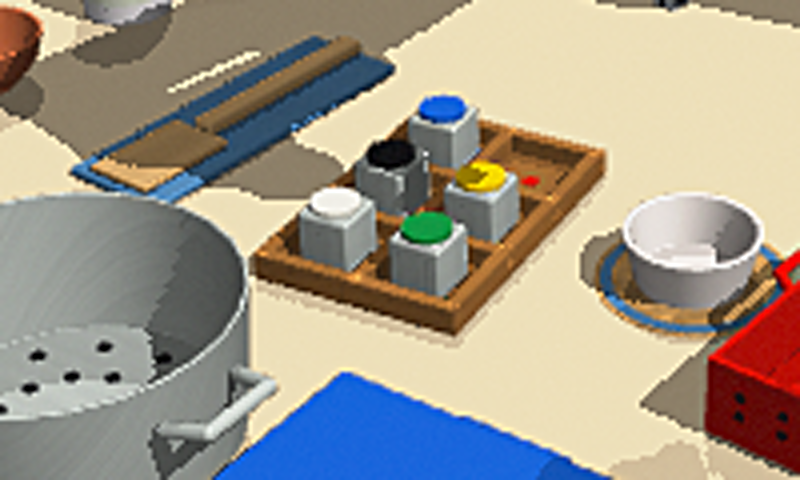

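```bash
python3 - <<'E'
from h import *
import pickle
p=pickle.load(open("w32.pkl","rb")); C=lambda u,v:(200+u/5,125+v/5)
dishfit(p,[C(97,340),C(515,340),C(306,145)],.041,.048)
dishfit(p,[C(166,306),C(444,306),C(305,172),C(305,440)],.007,.035)
go(.53,-.40,.3,-93)
E
```

```text
dish [ 0.4986 -0.0346] res [-0.0003 -0.0003  0.    ] in tool [0.0022 0.0326 0.1786] to mat [-0.0016  0.0006  0.    ]
dish [ 0.4994 -0.0347] res [-0.0003 -0.0003 -0.0002 -0.0002] in tool [0.0022 0.0318 0.2126] to mat [-0.0016  0.0013  0.    ]
tcp [ 0.5319 -0.0361  0.22  ] yaw -96.3 tool shift cm [36.19 -3.77 -8.02] tilt [-0.002  0.    -1.   ]
turn about tool z deg -3.3 (world 3.3 ) q6 84.1
```

```bash
python3 -m jog '[[3,-0.4,-0.8,0,0,0,0],[4,-0.4,-0.8,0,0,0,0],[4,-0.4,-0.8,0,0,0,4],[4,-0.4,-0.8,0,0,0,8.5],[4,-0.4,-0.8,0,0,0,8.5],[4,-0.4,-0.8,0,0,0,8.5],[4,-0.4,-0.8,0,0,0,8.5],[4,-0.4,-0.8,0,0,0,8.5],[3,0,0,0,0,-3,8.5],[0,0,0,0,0,0,8.5],[0,0,0,0,0,0,8.5],[0,0,0,0,0,0,8.5]]'; python3 - <<'E'
from h import *
p=cap("wrist");show(p,"w33.png");show(p,"w33a.png",(100,60,310,270),3.5)
import pickle; pickle.dump(p,open("w33.pkl","wb"))
E
```

```text
time_s: 47.42
tcp_pos: [0.5271, -0.3772, 0.2843]
orientation: [-2.156, 2.284, 0.002]
force: [-0.2, 0.2, -1.0]
finger_gap: 0.0852
```

View pics/w33.png

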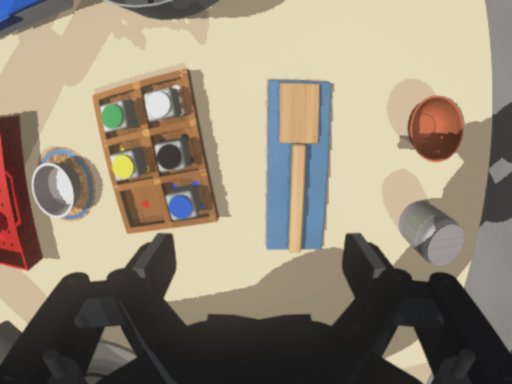

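View pics/w33a.png

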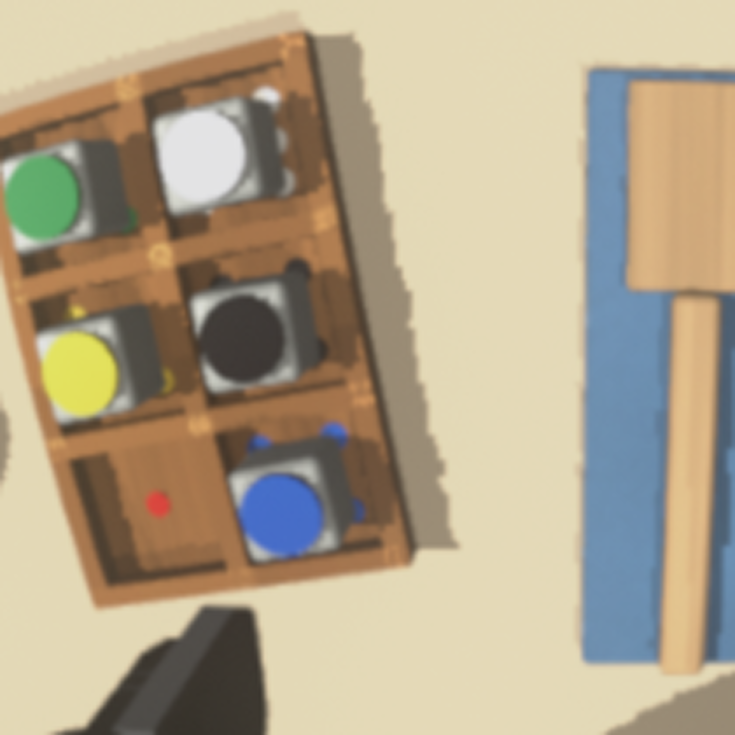

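```bash
python3 - <<'E'
from h import *
import pickle
p=pickle.load(open("w33.pkl","rb"))
show(p,"w33b.png",(255,70,345,260),4)
for l,c in zip("YGBKW",((80,374),(43,197),(281,514),(243,338),(203,155))): print(l,np.round(at(p,100+c[0]/3.5,60+c[1]/3.5,.049),4))
E
```

```text
Y [ 0.5287 -0.1864  0.049 ]
G [ 0.6007 -0.1798  0.049 ]
B [ 0.4663 -0.2641  0.049 ]
K [ 0.5374 -0.2581  0.049 ]
W [ 0.6081 -0.2496  0.049 ]
```

View pics/w33b.png

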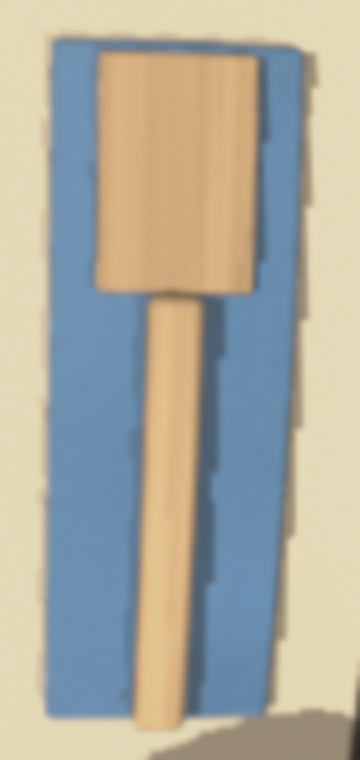

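```bash
python3 - <<'E'
from h import *
import pickle
p=pickle.load(open("w33.pkl","rb")); C=lambda u,v:(255+u/4,70+v/4)
print(fit(p,[(*C(53,39),.13,.045,.008),(*C(302,46),.13,-.045,.008),(*C(267,715),-.13,-.045,.008),(*C(46,715),-.13,.045,.008)],(.5,-.43,-4)))
print(fit(p,[(*C(98,52),.125,.028,.014),(*C(260,56),.125,-.028,.014),(*C(254,293),.04,-.028,.014),(*C(96,291),.04,.028,.014),(*C(135,728),-.13,.01,.020),(*C(182,728),-.13,-.01,.020)],(.5,-.43,-4)))
print(box(cap("scene"),"dish"))
s=manip.sense(); print(s["force"],s["finger_gap"],s["time_s"])
E
```

```text
(array([ 0.4991, -0.432 , -3.3894]), array([-0.6, -0.9,  0.8, -0.5,  0.2,  0.5, -0.3,  1.4]))
(array([ 0.4996, -0.4312, -3.4314]), array([ 0.2, -1.1, -0.1, -0.8, -0.1,  0.1,  0. , -0. , -0.4,  1.3,  0.5,
        1.1]))
[(0.74, [260.4032, 177.1008, 292.096, 207.8976])]
[-0.02032404 -0.19190644  0.66500777] 0.08503848285946221 47.5667
```

```bash
python3 - <<'E'
from h import *
p=cap("side"); print(box(p,"dish"),box(p,"mat")); c=at(p,*[(a+b)/2 for a,b in ((box(p,"dish")[0][1][0],box(p,"dish")[0][1][2]),(box(p,"dish")[0][1][1],box(p,"dish")[0][1][3]))],.02); print(c)
print(order.sign_off())
E
```

```text
[(0.95, [253.3888, 193.68959999999998, 290.304, 225.10080000000002])] [(0.58, [248.4224, 208.704, 292.1984, 234.08640000000003])]
[ 0.50145277 -0.04610674  0.02      ]
the job is handed in; nothing more can be done
None
```

The job is done and handed in at about 48 s of the 210 s allowed, with the gripper open and clear of everything.

- **Spatula:** it lies flat along the middle of the blue rest. A final fit puts it within about 1 mm of the centre and less than 0.1° off the rest's direction.
- **Tins:** yellow, green, blue, black and white went into pockets 2 to 6 in that order. The red tin was missing, so pocket 1 stays empty. All five stand upright, within 3 mm of their pocket centres. The egg cup, glass and mould are still in the colander.
- **Harissa dish:** I drew it along the counter with closed fingers against the inside of its wall. The overhead wrist view put it about 2 mm from the mat's centre, with roughly 20 mm to spare at the rim.

**Checks and forces:**
- The last check, a rough one from the network's box in the side camera, put the dish 13 mm from the mat's centre. That disagrees with the close wrist fit. I took the wrist fit as right, and either reading leaves the whole dish on the mat.
- Setting down the yellow tin pressed briefly to about 45 N at the wrist, under the 120 N limit. I lowered the other tins more gently.
- I noticed no knock to the dish or spatula and no slackening of the grip.

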